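# Offer up the hinged cover of a sample-tube rack

## Task

Take the capped sample tube out of the small black block and stand it fully home in the empty hole of the tube rack, and let go of it. Then pick up the rack's loose cover by its grip, bring it level over the tubes so that its hinge knuckle sits between the two knuckles on the rack with all the holes in one line, ready for the hinge pin, and finish while still holding it there: it must hang in the gripper alone, not rest on the rack or the tubes. Do not tip any tube and leave everything else on the bench where it is.

Things in the scene. Friction and masses are not known exactly. Their poses are not given: they have to be found in the camera images.
- rack: Tube rack, bolted down. Origin: centre of footprint at bench level; z up, x from tubes to hinge, y along tube row and hinge axis. Base plate x -75 to 85, 124 wide (y), 8 mm thick. Grey hole block x -50 to 0, 124 wide, top z 55; three holes in a row at x -25, y -38, 0, 38: two hold tubes, one is empty. Jamb block behind: x 49 to 79, 124 wide, top z 105, carrying the fixed hinge leaf.
- rack_bore (a point): Middle of the rack's hinge axis, at (35, 0, 114) mm in the rack's frame, same axes. The axis runs along y. The fixed leaf's two knuckles are tubes, 18 mm outside, 12 mm bore, at y -46 to -20 and 20 to 46, in front of the jamb: 40 mm free between them, open from above.
- pad: Cork disc 16 mm wide in the bottom of the one empty rack hole; its x, y are the hole's axis. Look only. Origin 14.8 mm above the bench. Rack holes are 19 mm wide (2 mm lead-in chamfer), 40 mm deep; their floor, on which a tube stands when fully home, is 15 mm above the bench.
- vial: The sample tube to move: amber glass, 16 mm across, chamfered foot; white cap 20 mm across from 60 to 80 mm up; 80 mm tall, 35 g. Origin: centre of its underside, z up. Starts upright in one of the holder's holes (foot 10 mm above the bench, 50 mm standing out); in a rack hole 40 mm stands out.
- holder: Small black block, fixed, 50 (x) x 100 (y) x 40 mm high, with two holes 19 mm wide, 30 mm deep at y -22.5 and 22.5. Origin: centre of its underside; the holes lie in a row along its y. One holds the sample tube, the other a steel plug gauge.
- cover: Loose rack cover lying flat, grip up, 220 g (x 0.8 to 1.25). Plate x -62 to 41, 116 wide (y), 4 mm. Origin: underside, below the grip's middle, near the centre of mass; z up, x to its knuckle. Grip: upright block 14 (x) x 44 (y) mm, z 4 to 40. Fitted: axes as the rack's, origin at (-20, 0, 105) mm in the rack's frame, 10 mm above caps of tubes fully home.
- cover_bore (a point): Middle of the bore of the cover's one knuckle, at (55, 0, 9) mm in the cover's frame, same axes. The knuckle is a tube 18 mm outside, 12 mm bore, 32 mm long, along y (y -16 to 16).
- stock1: Tube like the sample tube, already in a rack hole.
- stock2: Tube like the sample tube, already in a rack hole.
- plug: Steel plug gauge in the holder's other hole, to be left there: 16 mm shank, disc head 24 mm across, 42 mm high overall, 12 mm of it above the block.
- pin: Loose; not part of the job. Hinge pin, 9 mm x 110 mm along its y, with end blocks 16 mm square; lies on the bench. Origin underneath its middle.
- spare: Loose; not part of the job. Small spare hinge leaf, 40 x 60 mm, 12 mm high.
- driver: Loose; not part of the job. Screwdriver lying on the bench.
- oiler: Loose; not part of the job. White bottle, red cap, 44 mm wide, 100 mm high.
- jar: Loose; not part of the job. Clear jar, 52 mm wide, 60 mm high.
- collar: Loose; not part of the job. Steel collar, 48 mm outside, 18 mm high.
Mind the look-alikes: they are no part of the job. What is shaped like the vial but yellow is not meant. Of the things that look like the cover, take the one that is farthest to the robot's right at the start.

How it is judged (in metres and radians):
On the way, in this order (a step that is already met when the one before it is completed fails the run):
1. the sample tube stands fully home in the empty rack hole and is let go, the cover still on the bench (horizontal distance between vial and pad below 0.006 m and z of vial in the frame of rack between 0.011 and 0.021 m and angle between vial's own z axis and vertical below 0.15 rad and contact force between the fingers and vial below 0.1 N and height (world z) of cover below 0.03 m), for 0.2 s.
2. the cover is held level with its knuckle bore in line with the rack's (x of cover_bore in the frame of rack_bore between -0.003 and 0.003 m and z of cover_bore in the frame of rack_bore between -0.003 and 0.003 m and y of cover_bore in the frame of rack_bore between -0.006 and 0.006 m and angle between the y axis of cover and the y axis of rack, either way round below 0.06 rad and angle between cover's own z axis and vertical below 0.09 rad and x of cover in the frame of rack_bore below -0.04 m), for 0.2 s.
At the end, for the whole second after the job is handed in: All three tubes fully home (6 mm) and upright in the rack. Cover held still by the fingers, level within 0.09 rad, hinge axes within 3 mm across and in height, 6 mm lengthwise, 0.06 rad; it presses on the rack with under 1 N and on tubes with under 0.5 N (all of step 2 and contact force between the fingers and cover above 2 N and contact force between cover and rack below 1 N and contact force between cover and vial below 0.5 N and contact force between cover and stock1 below 0.5 N and contact force between cover and stock2 below 0.5 N and linear speed of cover below 0.02 m/s and horizontal distance between vial and pad below 0.006 m and z of vial in the frame of rack between 0.011 and 0.021 m and angle between each of vial, stock1, stock2's own z axis and vertical below 0.15 rad and z of stock1 in the frame of rack between 0.011 and 0.021 m and z of stock2 in the frame of rack between 0.011 and 0.021 m); the arm keeps its last pose, push and grip.
It fails at once if a tube is tipped over (angle between any of vial, stock1, stock2's own z axis and vertical above 0.7 rad).
It fails at once if another thing on the bench is moved more than 30 mm (distance of any of plug, pin, spare, driver, oiler, jar, collar from where it was at the start of the episode above 0.03 m).
It also fails if it takes over 58 s, if anything falls off the work surface, if the arm or the gripper's body presses on something with over 40 N, if the wrist force passes 120 N, or if a joint passes its speed limit or range.

## Robot

A 6-joint arm with a two-finger parallel gripper is mounted at the origin on the work surface. World frame = base frame: x ahead of the robot, y to its left, z up, the work surface at z = 0. Lengths are in m, angles in degrees, forces in N, time in s.
With the tool pointing down it reaches from about 0.4 to 0.825 m from the base axis. Payload 7 kg.
Tool frame: the origin (TCP) lies at the centre of the arm's flange, where the gripper is bolted on; the fingertips stand 178 mm ahead of it and the grasp point (between the pads) lies ahead of it (ctrl.grip_depth is the z of the grasp point in the tool frame, in m); z points along the fingers, x is the direction in which the jaws open and shut, and the axes are right-handed (so a half turn about z gives the same grasp; the last joint's range is limited). The gripper opens to 88 mm and grips with 3 to 60 N. Pads are 19 mm wide; open, the fingers measure 130 mm over their backs; the gripper's body (78 mm by 193 mm) begins 47 mm behind the grasp point.
Start: joints at [-58.379, 20.546, 0.682, 0, -70.136, -16.507], TCP at [0.176, -0.652, 0.405] pointing down, gripper open.
Joint ranges: [-176.03, 176.03], [-82.01, 121.73], [-58.28, 71.71], [-173.87, 95.51], [-174.79, -0.11], [-173.66, 173.66]. Speed limits (degrees/s): [136.94, 136.94, 172.46, 180, 180, 180].

## Interface

Orientations are given as [roll, pitch, yaw] about the fixed x, y, z axes, in that order (R = Rz(yaw) Ry(pitch) Rx(roll)).
In Python, from plant import ctrl gives the robot as it stands.
- The arm moves only by the tool carry_out, never from a script. Its arguments are lists of equal length, an entry for each row: "linear": the shift along the tool's x, y, z in cm, a list of three; "twist": the turn about the tool's z in degrees. In form: {"linear": [[tx, ty, tz], ...], "twist": [twist, ...]}. A call has 1 to 12 rows; each row is the pose to reach, as a shift and turn from the pose measured when the call began, along the tool's axes at that moment; what a row does not reach only later rows make up. A row lasts 1/12 s, in which the tool goes at most 41.7 mm and 7.16 degrees, less where a joint would pass 70% of its speed; a pose out of reach is approached as far as the arm can. A call with a gripper value outside its range is refused whole. "fingers" is the gripper's target within -1 to 1 (fully open at 1, half-way at 0, shut at -1), set as the call begins (left out, the last holds). The fingers move at their own pace and stop on an object; the grip force is fixed at half the most. Time passes only in rows, so rows that repeat a pose let the fingers close. It gives the time, the measured TCP pose, the force and the opening at its end, in the units of the state.
- ctrl.get_obs(): the state, without advancing time (a new reading comes with each control period).
- ctrl.snapshot(name): name is "scene" or "side" or "wrist"; returns the picture (400x640x3 uint8, blue, green, red); there is no depth.
- ctrl.camera_params(name): a dict with "fovy" (degrees; the focal length in pixels is half the picture's height over the tangent of half this angle, whatever the lens; pixels are square), "cx", "cy" (the principal point, pixels), "eye" and "rotation" of the camera in the world; the wrist camera has in their place "T_tool_cam" (4x4, takes a point from camera to tool coordinates, whose origin is the TCP and whose axes are the tool frame's). Camera axes: x right, y down, z forward; pixel columns grow to the right and rows downward; lengths in m; the calibration is good to about 2 mm. A picture is of the moment at which its call begins: read the wrist's pose just before it. camera_params takes no time and is no camera call.
- ctrl.close_job(): hands the job in, once; it reports no verdict.
The state is a dict: "clock": time; "joint_pos": joint angles; "qvel": joint speeds; "tau": joint torques, N m; "tool_pos": TCP position; "orientation": TCP orientation; "force": force on the tool from outside, world axes, zero at the start; "moment": the same for the moment, N m; "opening": finger opening in m.
Only numpy, scipy, OpenCV 4.12 (cv2) and the standard library are available. Lean on these libraries where they do the work, as an engineer would, in place of code of your own. Each camera call takes 0.05 s, during which the arm holds its last target.

## Working session

There is one attempt and no reset: what is moved stays moved. The work goes in short steps, Python scripts to look and compute and a tool call to move; the robot and the scene stay as the last step left them, time stands still between calls to the robot, and variables do not carry over. Pictures are saved under pics/ and viewed, and the job is handed in when it is done.

Besides the shell and the picture viewer there is one more tool, called after "Call:" as a command line: name --pt "numbers of a row" for each row, then --argument value for the rest. carry_out: Moves the arm, as the interface text tells. Its arguments: {"type":"object","properties":{"linear":{"type":"array","items":{"type":"array","items":{"type":"number"}}},"twist":{"type":"array","items":{"type":"number"}},"fingers":{"type":"number"}},"required":["linear","twist"]}

```bash
ls; mkdir -p pics; python3 - <<'E'
from plant import ctrl
import cv2
print(ctrl.get_obs(), ctrl.grip_depth)
for n in ["scene","side","wrist"]:
    print(n,ctrl.camera_params(n)); cv2.imwrite(f"pics/{n}0.png",ctrl.snapshot(n))
E
```

```text
pics
{'clock': 0.0, 'joint_pos': array([-5.83773863e+01,  2.05913645e+01,  6.33165119e-01, -2.19827651e-02,
       -7.01368947e+01, -1.65077479e+01]), 'qvel': array([ 0.06954649,  0.02587844, -0.10768104,  0.00888669,  0.02963536,
       -0.01224695]), 'tau': array([ 7.59967352e-04, -5.82717168e+01,  2.93048912e+01,  6.99686229e+00,
        6.63730607e-03, -1.76099911e-04]), 'tool_pos': array([ 0.17596742, -0.65144627,  0.40371276]), 'orientation': array([-1.79992790e+02, -9.70469076e-02,  1.05107373e+02]), 'force': array([ 0.86388874, -0.26170022, -0.91216093]), 'moment': array([ 0.04628595, -0.00821324, -0.00184192]), 'opening': 0.08726425382228484} 0.1593
scene {'fovy': 45.12688132755618, 'cx': 316.7883292237498, 'cy': 202.70045664953207, 'eye': array([ 1.08246649, -0.59380261,  0.65386794]), 'rotation': array([-122.91307801,    0.90102596,   45.37511434])}
side {'fovy': 53.4723588550258, 'cx': 318.9944706189887, 'cy': 196.78777435631042, 'eye': array([0.20532954, 0.70636598, 0.65549558]), 'rotation': array([-125.4924892 ,   -1.20485344, -157.03125692])}
wrist {'fovy': 66.61918417364454, 'cx': 319.431658903034, 'cy': 196.60256344194391, 'T_tool_cam': array([[ 9.99999341e-01,  1.12526413e-03, -2.26201422e-04,
         3.25478009e-04],
       [-1.00720413e-03,  9.54821073e-01,  2.97179583e-01,
        -8.04514971e-02],
       [ 5.50387410e-04, -2.97179159e-01,  9.54821577e-01,
         2.04220389e-02],
       [ 0.00000000e+00,  0.00000000e+00,  0.00000000e+00,
         1.00000000e+00]])}
```

View pics/scene0.png

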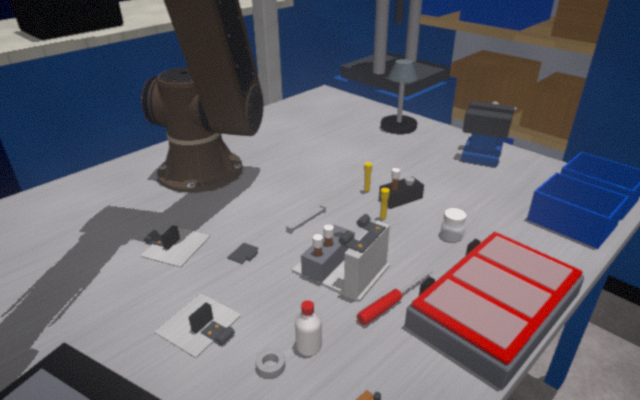

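View pics/side0.png

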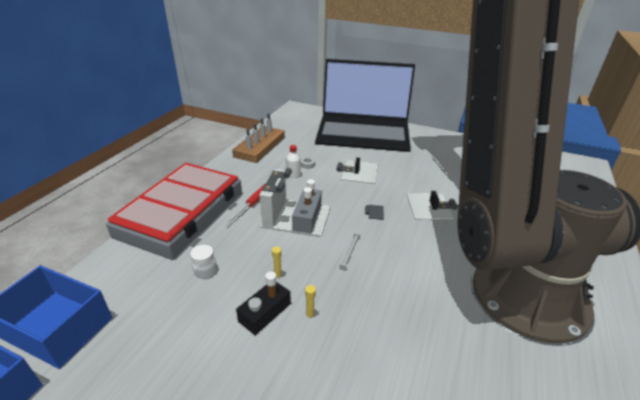

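View pics/wrist0.png

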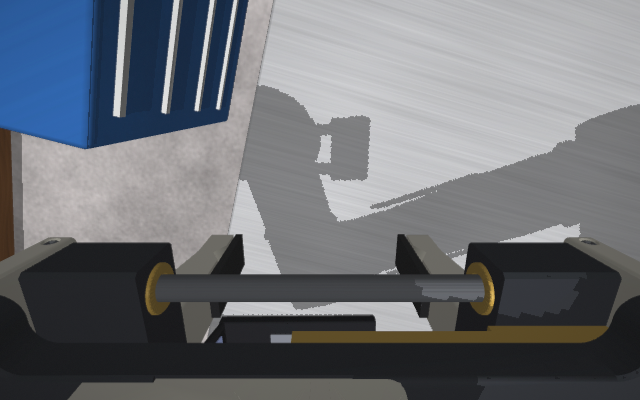

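The scene view shows two cover-like plates with grips at (175,243) and (200,322), the rack at (345,258), and the black holder at (400,190) with the amber tube. Two yellow tubes stand at (367,175) and (384,203). I'll measure these and look at enlarged crops.

```bash
cat > h.py <<'E'
import numpy as np, cv2
from scipy.spatial.transform import Rotation as Ro
from plant import ctrl
def cam(n,obs=None):
    p=ctrl.camera_params(n); f=200/np.tan(np.radians(p['fovy']/2))
    if n=='wrist':
        T=np.eye(4);T[:3,:3]=Ro.from_euler('xyz',obs['orientation'],degrees=True).as_matrix();T[:3,3]=obs['tool_pos']
        T=T@np.array(p['T_tool_cam']);R,e=T[:3,:3],T[:3,3]
    else: R,e=Ro.from_euler('xyz',p['rotation'],degrees=True).as_matrix(),np.array(p['eye'])
    return f,p['cx'],p['cy'],R,e
def ray(c,u,v):
    f,cx,cy,R,e=c; return R@np.array([(u-cx)/f,(v-cy)/f,1]),e
def at(c,u,v,z):
    d,e=ray(c,u,v); return e+d*(z-e[2])/d[2]
def proj(c,P):
    f,cx,cy,R,e=c; q=(np.atleast_2d(P)-e)@R; return np.c_[q[:,0]/q[:,2]*f+cx,q[:,1]/q[:,2]*f+cy]
def crop(src,dst,x,y,w,h,k):
    im=cv2.imread(src)[y:y+h,x:x+w]; cv2.imwrite(dst,cv2.resize(im,None,fx=k,fy=k,interpolation=cv2.INTER_CUBIC))
E
python3 - <<'E'
from h import *
crop('pics/scene0.png','pics/c1.png',280,150,160,150,5)
crop('pics/scene0.png','pics/c2.png',130,215,130,145,4)
crop('pics/side0.png','pics/c3.png',225,170,120,110,5)
s=cam('scene')
for n,u,v,z in [('cov1',175,245,0),('cov2',200,322,0),('hold',402,195,.02),('vialcap',396,173,.09),('jamb',367,262,.1),('ycap',367,164,.08),('yc2',384,190,.08)]: print(n,at(s,u,v,z).round(3))
s=cam('side')
for n,u,v,z in [('cov1',430,205,0),('cov2',358,170,0),('vialcap',271,277,.09),('ycap',277,249,.08),('yc2',311,288,.08)]: print(n,at(s,u,v,z).round(3))
E
```

```text
cov1 [ 0.253 -0.231  0.   ]
cov2 [ 0.487 -0.319  0.   ]
hold [0.505 0.258 0.02 ]
vialcap [0.499 0.233 0.09 ]
jamb [ 0.669 -0.073  0.1  ]
ycap [0.409 0.235 0.08 ]
yc2 [0.517 0.166 0.08 ]
cov1 [ 0.254 -0.239  0.   ]
cov2 [ 0.496 -0.331  0.   ]
vialcap [0.484 0.252 0.09 ]
ycap [0.516 0.169 0.08 ]
yc2 [0.407 0.238 0.08 ]
```

View pics/c1.png

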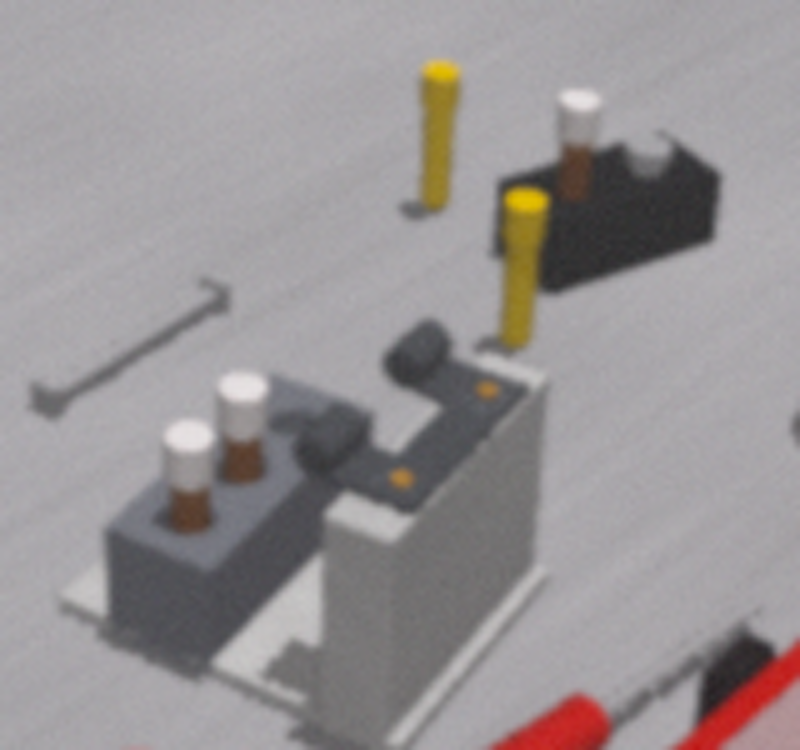

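View pics/c2.png

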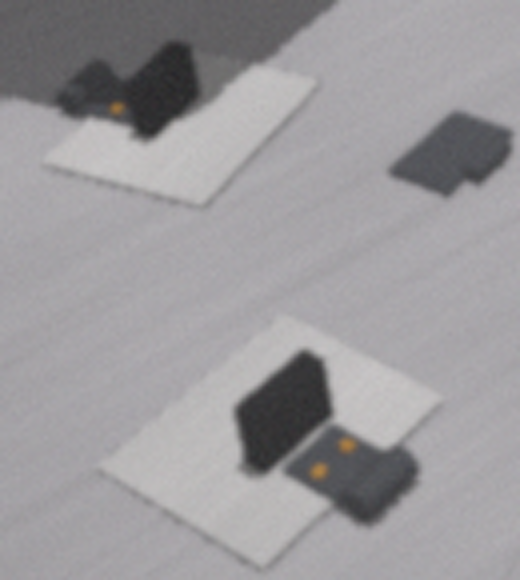

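View pics/c3.png

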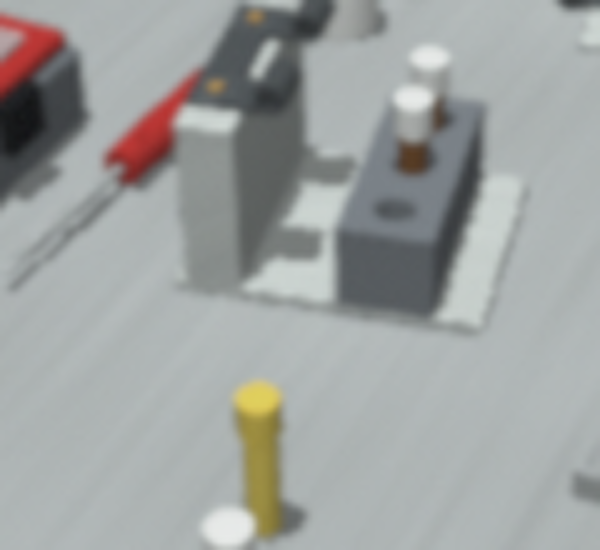

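```bash
cat > fit.py <<'E'
from h import *
from scipy.optimize import least_squares
def fit(items,x0):
    # items: list of (cam, local xyz mm, u,v); pose x,y,yaw on z=0
    def w(p,L):
        c,s=np.cos(p[2]),np.sin(p[2]); return np.array([p[0]+c*L[0]-s*L[1],p[1]+s*L[0]+c*L[1],L[2]])
    def r(p): return np.concatenate([(proj(c,w(p,np.array(L)/1000))[0]-[u,v]) for c,L,u,v in items])
    o=least_squares(r,x0,loss='soft_l1'); return o.x,r(o.x).reshape(-1,2)
E
python3 - <<'E'
from fit import *
s,d=cam('scene'),cam('side')
rs=[((-25,-38,95),317.6,236.4),((-25,0,95),328.6,227),((-50,-62,55),302,255.6),((0,-62,55),322,263.6),((0,62,55),354.4,232.4),((-50,62,55),334.4,225),((79,-62,105),359.6,258),((49,-62,105),345,252),((79,62,105),389.6,225.6)]
rd=[((0,62,55),293.4,217),((-50,62,55),312,218.6),((-50,-62,55),322,190.6),((0,-62,55),304,187.6),((-25,0,95),307.6,189.6),((-25,-38,95),311,181.4),((-25,38,55),304,212),((79,62,105),260,194.4),((49,62,105),273,195.6)]
A=[(s,*i) for i in rs];B=[(d,*i) for i in rd]
for it in (A,B,A+B):
    x,r=fit(it,[.63,-.07,0]);print(x[:2].round(4),np.degrees(x[2]).round(2),np.abs(r).mean().round(2));
print(r.round(1).tolist())
# cover B scene crop c2: offset 130,215 /4
f=lambda a,b:(130+a/4,215+b/4)
C=[((-62,58,4),*f(280,317)),((-62,-58,4),*f(102,466)),((41,-58,4),*f(265,566)),((41,58,4),*f(442,400))]
for yaw in(0,):
    x,r=fit([(s,*i) for i in C],[.49,-.32,yaw]);print('cover',x[:2].round(4),np.degrees(x[2]).round(2),r.round(1).tolist())
# vial/holder scene
f=lambda a,b:(280+a/5,150+b/5)
for zz,(a,b) in [(.09,(580,97)),(.052,(648,155))]: print(at(s,*f(a,b),zz).round(4))
crop('pics/side0.png','pics/c4.png',225,260,80,80,8)
crop('pics/side0.png','pics/c5.png',325,145,60,45,10)
E
```

```text
[ 0.5664 -0.0347] 11.78 0.49
[ 0.5627 -0.0341] 11.55 0.44
[ 0.5648 -0.0343] 12.0 0.6
[[-0.0, 0.1], [-0.5, -0.3], [-1.5, -0.6], [-0.1, 0.3], [-0.3, -1.1], [-0.7, -1.1], [-0.7, -0.4], [-0.6, -0.0], [0.3, -2.2], [-1.6, -1.4], [-0.1, -0.2], [-0.6, -0.6], [-0.9, 0.1], [-0.3, -0.3], [-0.5, -0.2], [-0.0, -0.9], [-0.7, 0.3], [-1.6, 0.7]]
cover [ 0.5008 -0.3215] 12.54 [[0.5, -1.2], [-1.6, 0.6], [-0.2, 0.8], [0.9, -1.2]]
[0.4883 0.2475 0.09  ]
[0.5083 0.2803 0.052 ]
```

View pics/c4.png

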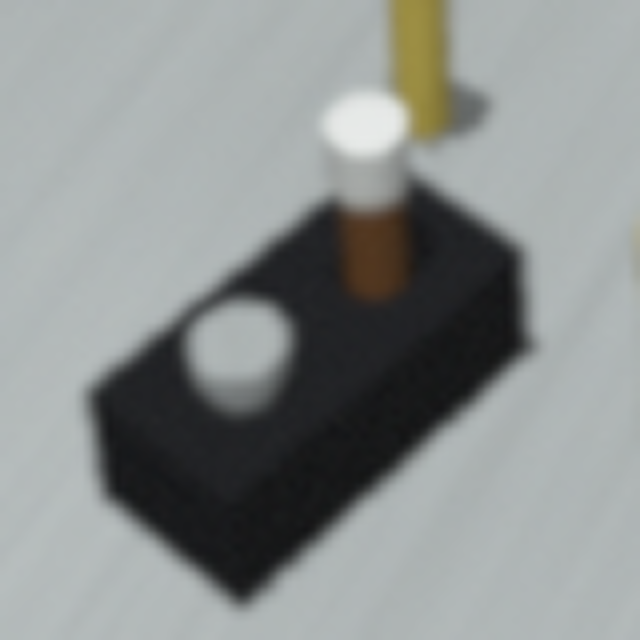

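View pics/c5.png

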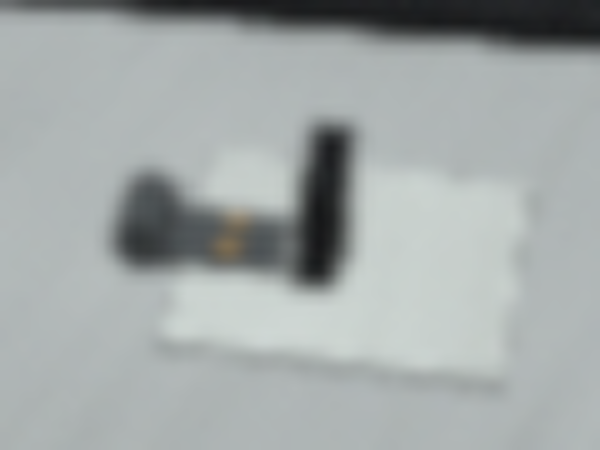

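Two cover-like things: A at scene (175,243), which is world (0.25,-0.23), and B at (200,322), which is world (0.49,-0.32). B has the lower y, so it is farthest to the robot's right, and the crop confirms plate, black grip and knuckle. B is the cover. The vial is the amber tube with a white cap in the black block at (396,173), not the yellow ones at (367,165) and (384,190). The empty rack hole is at the +y end, side (304,212).

Next I'll move over the cover.

```bash
cat >> h.py <<'E'
def go(x,y,z,yaw):
    "tool-axis shift (cm) and twist to bring TCP to x,y,z,yaw"
    o=ctrl.get_obs();R=Ro.from_euler('xyz',o['orientation'],degrees=True).as_matrix()
    d=R.T@(np.array([x,y,z])-o['tool_pos'])*100
    tw=-((yaw-o['orientation'][2]+180)%360-180)
    print('shift cm',d.round(2),'twist',round(tw,2),'t',round(o['clock'],2))
def shot(n,name):
    o=ctrl.get_obs();im=ctrl.snapshot(n);cv2.imwrite(f'pics/{name}.png',im);np.save(f'pics/{name}.npy',o,allow_pickle=True);return cam(n,o)
def camof(n,name): return cam(n,np.load(f'pics/{name}.npy',allow_pickle=True).item())
E
python3 - <<'E'
from h import *
go(.50,-.32,.42,192)
d=cam('side')
print(at(d,270.75,275.25,.09),at(d,255,302.2,.052))
E
```

```text
shift cm [23.56 39.93 -1.58] twist -86.89 t 0.15
[0.48693771 0.24821974 0.09      ] [0.49992878 0.2904205  0.052     ]
```

Call:
carry_out --pt "23.6 39.9 -1.6" --pt "23.6 39.9 -1.6" --pt "23.6 39.9 -1.6" --pt "23.6 39.9 -1.6" --pt "23.6 39.9 -1.6" --pt "23.6 39.9 -1.6" --pt "23.6 39.9 -1.6" --pt "23.6 39.9 -1.6" --pt "23.6 39.9 -1.6" --pt "23.6 39.9 -1.6" --pt "23.6 39.9 -1.6" --pt "23.6 39.9 -1.6" --twist '[-86.9,-86.9,-86.9,-86.9,-86.9,-86.9,-86.9,-86.9,-86.9,-86.9,-86.9,-86.9]'

```text
clock: 1.15
tool_pos: [0.5032, -0.3158, 0.4201]
orientation: [179.9, 0.0, -168.4]
force: [-0.1, -1.1, -0.5]
opening: 0.0872
```

```bash
python3 - <<'E'
from h import *
shot('wrist','w1');print(ctrl.get_obs()['qvel'])
go(.55,.0,.42,192)
E
```

```text
[ -3.21134677  -0.49004653  -1.15605039   0.17976701  -0.27921853
 -13.65580506]
shift cm [-11.34  29.95   0.04] twist 0.2 t 1.2
```

View pics/w1.png

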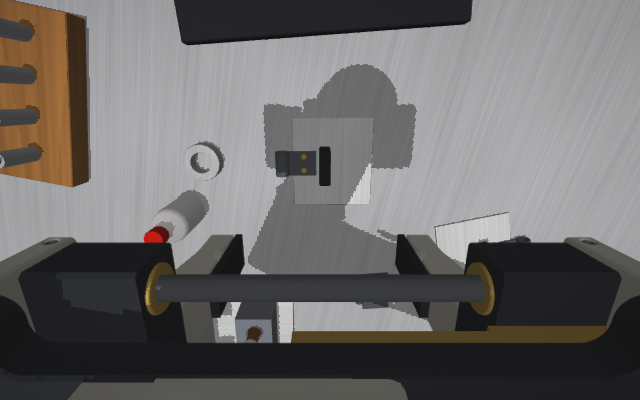

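The wrist view shows the cover at (333,160), with knuckle at left (282,163) and grip at (324,166). The oiler, collar and decoy cover (470,230) are clear of it. I'll measure it again later when still. Now to the rack.

Call:
carry_out --pt "-11.3 30 0" --pt "-11.3 30 0" --pt "-11.3 30 0" --pt "-11.3 30 0" --pt "-11.3 30 0" --pt "-11.3 30 0" --pt "-11.3 30 0" --pt "-11.3 30 0" --pt "-11.3 30 0" --pt "-11.3 30 0" --pt "-11.3 30 0" --pt "-11.3 30 0" --twist '[0.2,0.2,0.2,0.2,0.2,0.2,0.2,0.2,0.2,0.2,0.2,0.2]' --fingers 0

```text
clock: 2.2
tool_pos: [0.5492, -0.0006, 0.4202]
orientation: [179.9, -0.0, -168.1]
force: [0.5, -0.4, 0.5]
opening: 0.0439
```

```bash
python3 - <<'E'
from h import *
print(ctrl.get_obs()['qvel'].round(2));shot('wrist','w2')
crop('pics/w2.png','pics/w2c.png',190,90,200,150,4)
go(.4875,.248,.42,192)
E
```

```text
[-0.48 -0.12  0.13 -0.12  0.04  0.03]
shift cm [ 0.92 25.62  0.07] twist -0.12 t 2.25
```

View pics/w2.png

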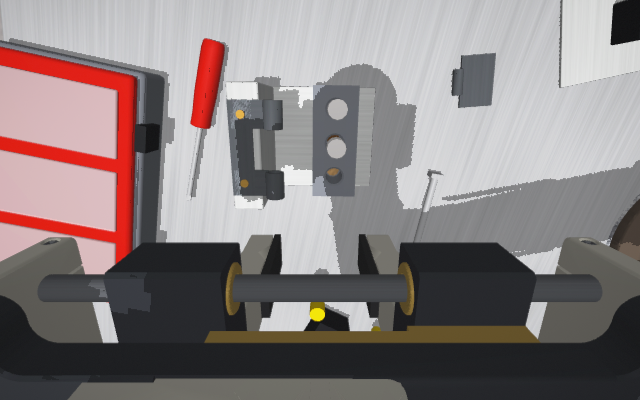

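View pics/w2c.png

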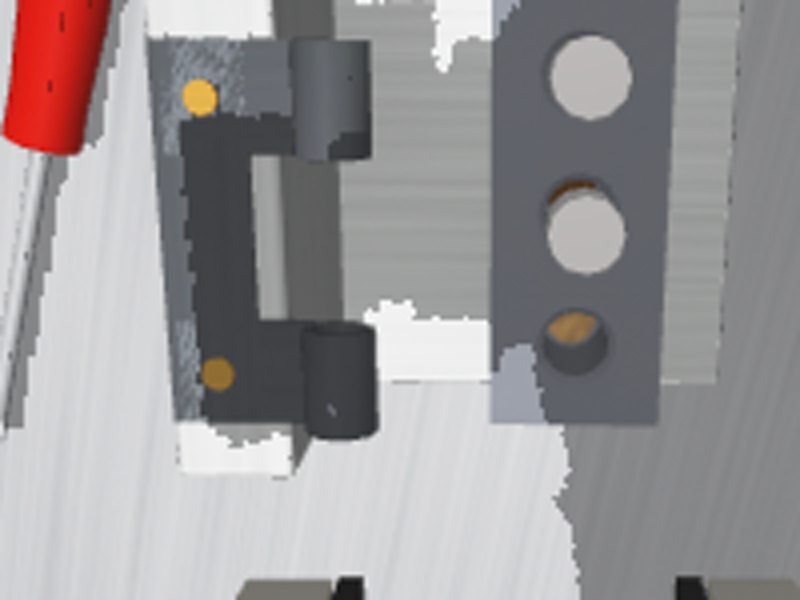

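```bash
cat > rackfit.py <<'E'
from fit import *
w=camof('wrist','w2')
f=lambda a,b:(190+a/4,90+b/4)
I=[((-25,38,55),*f(576,343)),((0,62,55),*f(490,423)),((-50,62,55),*f(658,425)),((0,-62,55),313,86),((-50,-62,55),359,86),((79,62,105),*f(180,474)),((49,62,105),*f(292,475)),((-75,62,8),*f(716,383)),((-25,0,95),*f(586,233)),((-25,-38,95),*f(591,77))]
x,r=fit([(w,*i) for i in I],[.563,-.034,.2])
print(x.round(4),np.degrees(x[2]).round(2),r.round(1).tolist())
c,s=np.cos(x[2]),np.sin(x[2]);R=np.array([[c,-s],[s,c]])
print('hole',x[:2]+R@[-.025,.038],'from rim',at(w,*f(576,343),.055),'caps dir',at(w,*f(586,233),.095),at(w,*f(591,77),.095),'cover origin',x[:2]+R@[-.02,0])
print(proj(w,[[*(x[:2]+R@[.035,y]),.114] for y in(-.046,-.02,.02,.046)])*4-[760,360])
E
python3 rackfit.py
```

```text
[ 0.5643 -0.0341  0.1953] 11.19 [[-0.2, 0.5], [-0.4, -0.1], [-0.2, -0.0], [-0.1, -1.6], [0.8, -1.0], [-0.8, 0.6], [0.4, 0.7], [0.1, 0.2], [0.2, 0.3], [0.1, -0.2]]
hole [ 0.53236755 -0.00162828] from rim [ 0.53225309 -0.00225065  0.055     ] caps dir [ 0.53997999 -0.03920623  0.095     ] [ 0.54717891 -0.07598601  0.095     ] cover origin [ 0.54464635 -0.03793574]
[[329.22146786  37.29820737]
 [332.93537176 156.01954902]
 [338.26341166 326.33953122]
 [341.49893427 429.76859021]]
```

Call:
carry_out --pt "0.9 25.6 0" --pt "0.9 25.6 0" --pt "0.9 25.6 0" --pt "0.9 25.6 0" --pt "0.9 25.6 0" --pt "0.9 25.6 0" --pt "0.9 25.6 0" --pt "0.9 25.6 0" --pt "0.9 25.6 0" --pt "0.9 25.6 0" --pt "0.9 25.6 0" --pt "0.9 25.6 0" --twist '[0,0,0,0,0,0,0,0,0,0,0,0]'

```text
clock: 3.25
tool_pos: [0.4882, 0.2465, 0.4208]
orientation: [179.9, -0.0, -168.2]
force: [0.9, 0.5, -0.8]
opening: 0.044
```

```bash
python3 - <<'E'
from h import *
print(ctrl.get_obs()['qvel'].round(2));shot('wrist','w3')
crop('pics/w3.png','pics/w3c.png',240,110,160,130,5)
E
```

```text
[0.41 0.09 0.11 0.   0.03 0.02]
```

View pics/w3.png

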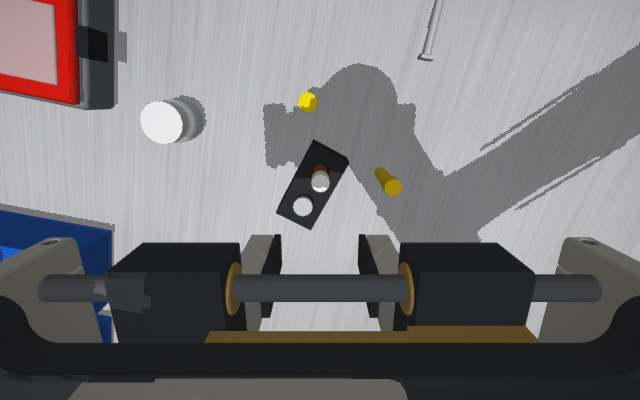

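View pics/w3c.png

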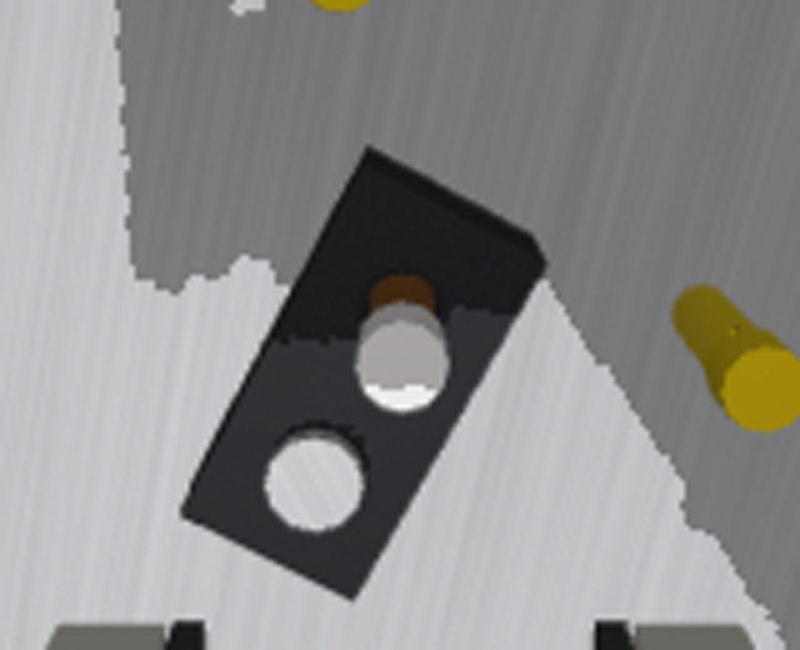

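```bash
python3 - <<'E'
from h import *
w=camof('wrist','w3')
v=at(w,320.4,182,.09);print(v,at(w,240+314/5,110+482/5,.052))
print(ctrl.get_obs()['tool_pos'])
go(v[0],v[1],.2413,192)
E
```

```text
[0.48721447 0.24680606 0.09      ] [0.49963    0.29069634 0.052     ]
[0.48807553 0.24672888 0.42079935]
shift cm [ 0.08 -0.   17.95] twist -0.22 t 3.3
```

The vial is at (0.4872,0.2468), agreeing with the side view within 1.5 mm. The vial–plug distance measures 45.6 mm, expected 45. Descending.

Call:
carry_out --pt "0.1 0 4" --pt "0.1 0 8" --pt "0.1 0 11" --pt "0.1 0 14" --pt "0.1 0 16" --pt "0.1 0 17.2" --pt "0.1 0 17.9" --pt "0.1 0 17.9" --pt "0.1 0 17.9" --twist '[0,0,0,0,0,0,0,0,0]'

```text
clock: 4.05
tool_pos: [0.4874, 0.2467, 0.2422]
orientation: [179.9, 0.0, -168.2]
force: [0.1, 0.2, 0.4]
opening: 0.044
```

```bash
python3 - <<'E'
from h import *
shot('wrist','w4')
go(.4872,.2468,.2413,192)
E
```

```text
shift cm [ 0.03 -0.    0.14] twist -0.23 t 4.1
```

View pics/w4.png

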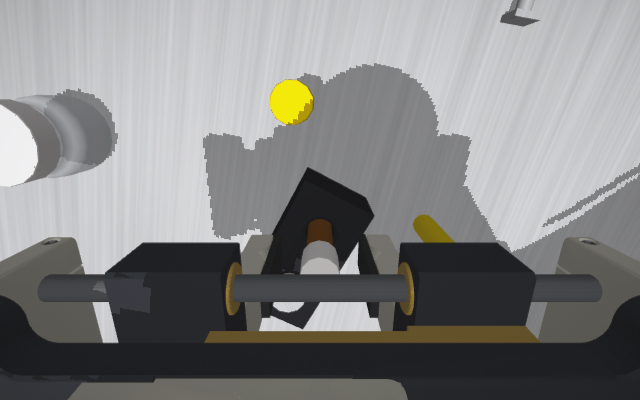

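The cap at (320,255) stands centred between the fingers. I'll close, let it settle, and lift 8 cm.

Call:
carry_out --pt "0 0 0.1" --pt "0 0 0.1" --pt "0 0 0.1" --pt "0 0 0.1" --pt "0 0 0.1" --pt "0 0 0.1" --pt "0 0 0.1" --pt "0 0 0.1" --twist '[0,0,0,0,0,0,0,0]' --fingers -1

```text
clock: 4.77
tool_pos: [0.4876, 0.247, 0.2421]
orientation: [179.9, 0.1, -168.2]
force: [-1.5, -0.1, 5.5]
opening: 0.0191
```

Call:
carry_out --pt "0 0 -1" --pt "0 0 -2" --pt "0 0 -3.5" --pt "0 0 -5.5" --pt "0 0 -8" --pt "0 0 -10" --pt "0 0 -11.5" --pt "0 0 -12" --pt "0 0 -12" --pt "0 0 -12" --twist '[0,0,0,0,0,0,0,0,0,0]'

```text
clock: 5.6
tool_pos: [0.4872, 0.2465, 0.3619]
orientation: [179.9, 0.1, -168.2]
force: [0.1, 1.0, -0.4]
opening: 0.019
```

```bash
python3 - <<'E'
from h import *
shot('wrist','w5');shot('side','s5');crop('pics/s5.png','pics/s5c.png',200,150,160,160,4)
go(.5323,-.0019,.3618,191.3)
E
```

```text
shift cm [  0.65 -25.23  -0.12] twist 0.47 t 5.7
```

View pics/w5.png

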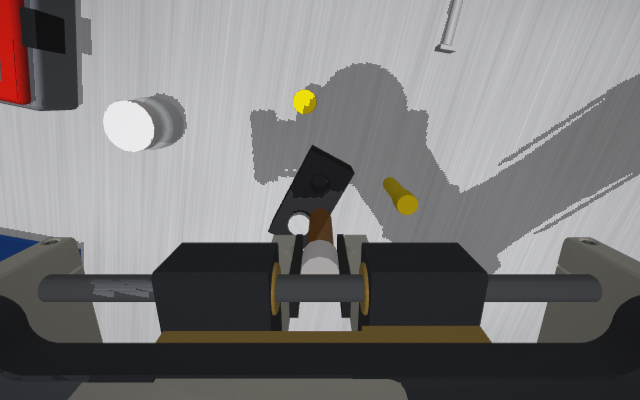

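View pics/s5c.png

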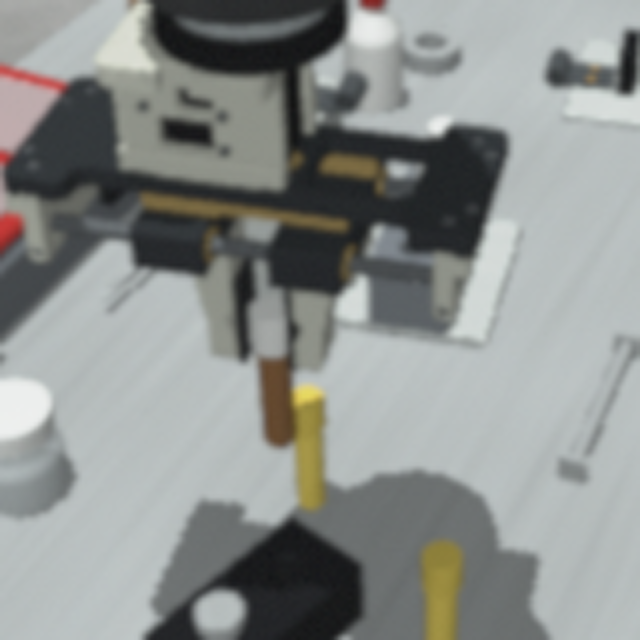

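```bash
python3 - <<'E'
from h import *
o=np.load('pics/s5.npy',allow_pickle=True).item();print(o['tool_pos'],o['orientation'])
p=o['tool_pos'];P=[[p[0],p[1],p[2]-.1593-.072+h] for h in (0,.06,.08)]
print('side crop',(proj(cam('side'),P)-[200,150])*4)
print('wrist',proj(camof('wrist','w5'),P))
crop('pics/w5.png','pics/w5c.png',270,195,100,100,6)
E
```

```text
[0.48712282 0.24643611 0.36125926] [ 1.79892370e+02  2.83452080e-02 -1.68233549e+02]
side crop [[280.24183658 438.18222914]
 [273.40027935 340.36324655]
 [270.96671401 305.56869931]]
wrist [[320.35907455 214.6690902 ]
 [320.55913545 253.29039444]
 [320.65989977 272.74271956]]
```

View pics/w5c.png

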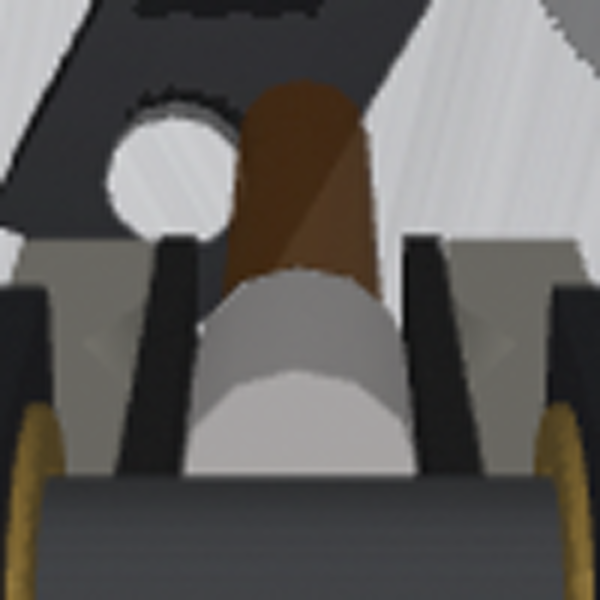

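The tube is held upright: foot at wrist (321,209), cap at (320,255), both matching the projected vertical tube. The holder hole is empty and the plug untouched. Moving over the rack hole.

Call:
carry_out --pt "0.1 -2 0" --pt "0.2 -5 0" --pt "0.3 -8.5 0" --pt "0.4 -12 0" --pt "0.5 -15.5 0" --pt "0.6 -19 0" --pt "0.6 -22 0" --pt "0.65 -24 0" --pt "0.65 -25.2 0" --pt "0.65 -25.2 0" --pt "0.65 -25.2 0" --pt "0.65 -25.2 0" --twist '[0,0,0,0,0,0,0.5,0.5,0.5,0.5,0.5,0.5]'

```text
clock: 6.7
tool_pos: [0.5321, -0.0011, 0.3601]
orientation: [179.9, -0.1, -168.7]
force: [-0.4, -0.6, -0.9]
opening: 0.0195
```

```bash
python3 - <<'E'
from h import *
print(ctrl.get_obs()['qvel'].round(2))
w=shot('wrist','w6');crop('pics/w6.png','pics/w6c.png',200,130,180,130,4)
go(.5323,-.0019,.3618,191.3)
p=ctrl.get_obs()['tool_pos'];P=[[p[0],p[1],p[2]-.1593-.072+h] for h in (0,.06,.08)]
print((proj(w,P)-[200,130])*4,(proj(w,[[.5323,-.0019,.055]])-[200,130])*4)
E
```

```text
[ 0.77 -0.3   0.08 -0.01 -0.06  0.11]
shift cm [ 0.   -0.11 -0.16] twist 0.01 t 6.75
[[477.49327278 343.18186168]
 [478.01785257 499.25862501]
 [478.28244802 577.98297054]] [[477.27945809 229.65686354]]
```

View pics/w6c.png

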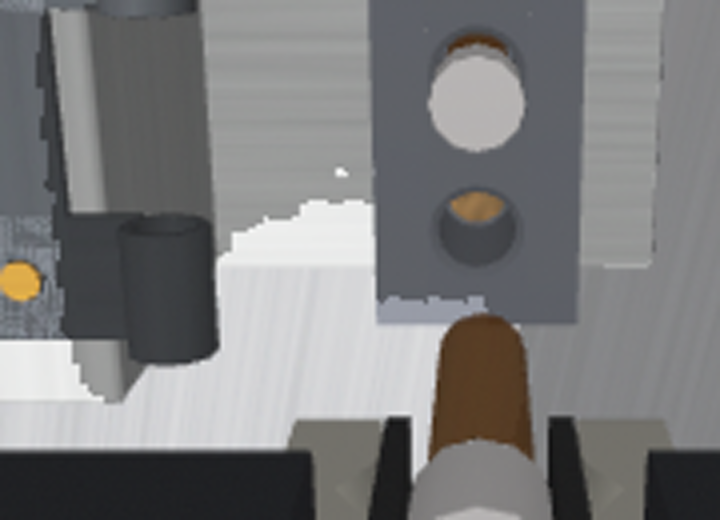

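Call:
carry_out --pt "-0.07 -0.1 1" --pt "-0.07 -0.1 2.5" --pt "-0.07 -0.1 4" --pt "-0.07 -0.1 5" --pt "-0.07 -0.1 5.5" --pt "-0.07 -0.1 5.5" --pt "-0.07 -0.1 5.5" --pt "-0.07 -0.1 5.5" --twist '[0,0,0,0,0,0,0,0]'

```text
clock: 7.42
tool_pos: [0.5333, -0.0014, 0.3059]
orientation: [179.9, 0.0, -168.7]
force: [0.6, -0.3, 0.3]
opening: 0.0189
```

```bash
python3 - <<'E'
from h import *
w=shot('wrist','w7');crop('pics/w7.png','pics/w7c.png',240,150,150,120,5)
shot('scene','sc7');crop('pics/sc7.png','pics/sc7c.png',290,170,120,110,6)
go(.5323-.0007*np.cos(3.34),-.0019-.0007*np.sin(3.34)*-1,.2471,191.3)
print(ctrl.get_obs()['force'])
E
```

```text
shift cm [ 0.04 -0.06  5.89] twist 0.02 t 7.52
[-0.68513748 -0.22400285 -0.20021434]
```

View pics/w7c.png

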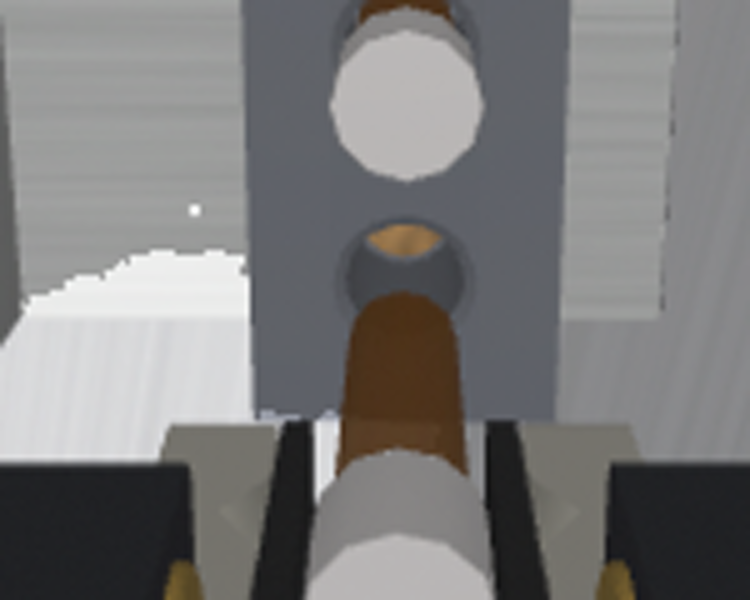

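View pics/sc7c.png

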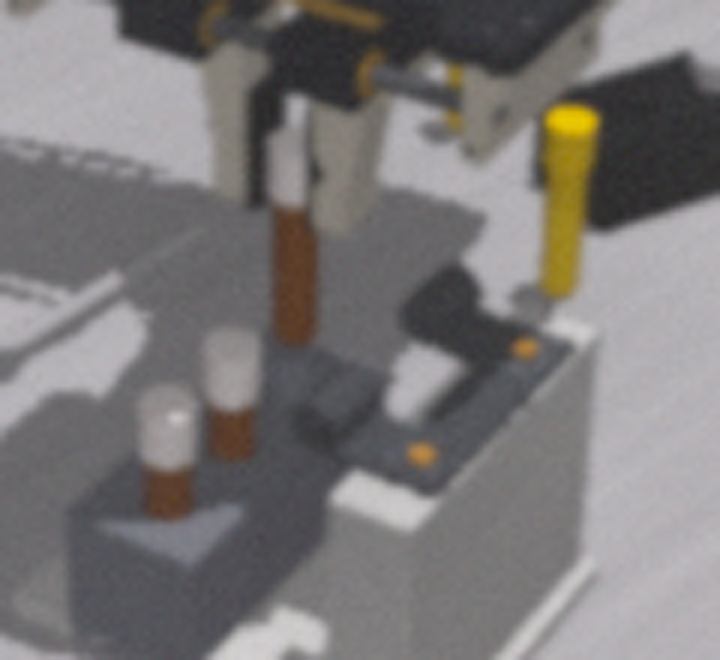

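The foot is centred over the hole: foot at (403,300), hole (406,275) in the 5x crop. Lowering in.

Call:
carry_out --pt "0.03 -0.06 0.5" --pt "0.03 -0.06 1.2" --pt "0.03 -0.06 1.8" --pt "0.03 -0.06 2.4" --pt "0.03 -0.06 3" --pt "0.03 -0.06 3.5" --pt "0.03 -0.06 3.5" --twist '[0,0,0,0,0,0,0]'

```text
clock: 8.1
tool_pos: [0.5327, -0.0022, 0.2695]
orientation: [179.9, -0.1, -168.7]
force: [-0.4, -0.2, -1.1]
opening: 0.0193
```

Call:
carry_out --pt "0 0 0.6" --pt "0 0 1.2" --pt "0 0 1.7" --pt "0 0 2.0" --pt "0 0 2.2" --pt "0 0 2.2" --pt "0 0 2.2" --twist '[0,0,0,0,0,0,0]'

```text
clock: 8.68
tool_pos: [0.5327, -0.0021, 0.2475]
orientation: [179.9, -0.1, -168.7]
force: [-0.2, 0.3, 0.3]
opening: 0.0191
```

```bash
python3 - <<'E'
from h import *
w=shot('wrist','w8');print(ctrl.get_obs()['force'],ctrl.get_obs()['tool_pos'])
E
```

```text
[0.2265816  0.06803923 0.25205183] [ 0.53269395 -0.00210813  0.24761187]
```

View pics/w8.png

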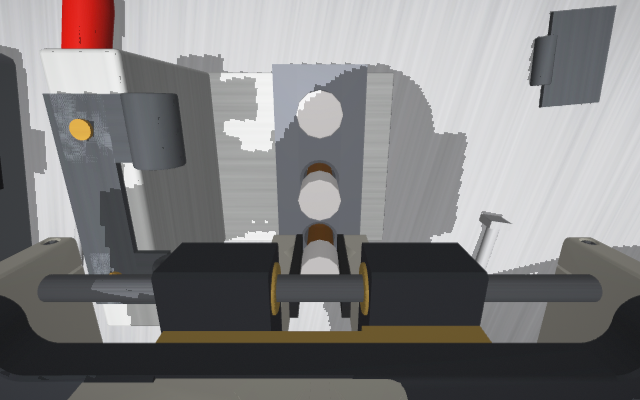

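The tube is down in its hole with no side force. Releasing with a partial opening (knuckle nearby), then rising.

Call:
carry_out --pt "0 0 0" --pt "0 0 0" --pt "0 0 0" --pt "0 0 0" --pt "0 0 0" --pt "0 0 0" --twist '[0,0,0,0,0,0]' --fingers -0.2

```text
clock: 9.23
tool_pos: [0.5327, -0.0021, 0.2476]
orientation: [179.9, -0.1, -168.7]
force: [0.2, 0.3, 0.2]
opening: 0.0351
```

Call:
carry_out --pt "0 0 -1" --pt "0 0 -2.5" --pt "0 0 -4.5" --pt "0 0 -7" --pt "0 0 -10" --pt "0 0 -13" --pt "0 0 -15.5" --pt "0 0 -17" --pt "0 0 -17" --pt "0 0 -17" --twist '[0,0,0,0,0,0,0,0,0,0]'

```text
clock: 10.07
tool_pos: [0.5328, -0.0024, 0.4192]
orientation: [179.9, 0.1, -168.7]
force: [0.0, -0.4, -0.7]
opening: 0.035
```

```bash
python3 - <<'E'
from h import *
shot('side','s9');crop('pics/s9.png','pics/s9c.png',230,160,110,100,6)
go(.532,-.045,.44,191.3)
w=shot('wrist','w9');crop('pics/w9.png','pics/w9c.png',200,60,200,190,4)
E
```

```text
shift cm [ 0.89 -4.16 -2.22] twist -0.0 t 10.12
```

View pics/s9c.png

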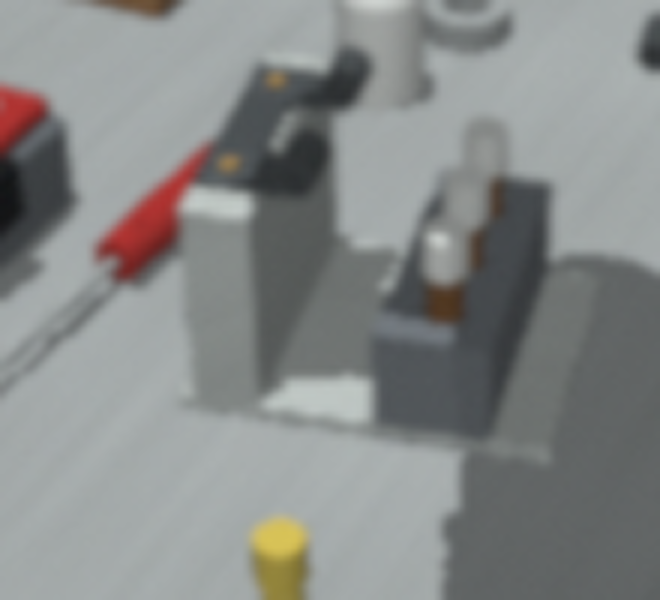

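View pics/w9.png

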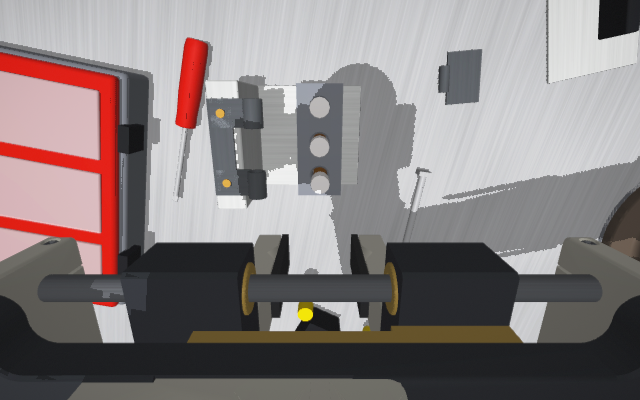

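The tube stands home with its cap level with the others (side crop, caps at (440,245), (468,190), (485,140)). Now a closer look at the knuckles for the exact hinge axis.

```bash
python3 - <<'E'
from h import *
go(.589,.022,.33,191.2)
E
```

```text
shift cm [-6.04  1.27  8.71] twist 0.1 t 10.17
```

Call:
carry_out --pt "-2 0.4 2" --pt "-4 0.8 5" --pt "-5.5 1.2 7.5" --pt "-6 1.3 8.7" --pt "-6 1.3 8.7" --pt "-6 1.3 8.7" --pt "-6 1.3 8.7" --pt "-6 1.3 8.7" --twist '[0,0,0,0,0,0,0,0]'

```text
clock: 10.83
tool_pos: [0.5884, 0.022, 0.3318]
orientation: [179.9, 0.0, -168.7]
force: [0.4, -0.4, -0.4]
opening: 0.0353
```

```bash
python3 - <<'E'
from h import *
w=shot('wrist','w10');crop('pics/w10.png','pics/w10c.png',220,60,200,180,4)
o=np.load('pics/w10.npy',allow_pickle=True).item();print(o['tool_pos'],o['orientation'],o['qvel'].round(2))
E
```

```text
[0.58844449 0.02197142 0.33180947] [ 1.79895819e+02  1.56452665e-02 -1.68699640e+02] [ 0.05 -0.31 -0.08 -0.22  0.18  0.02]
```

View pics/w10c.png

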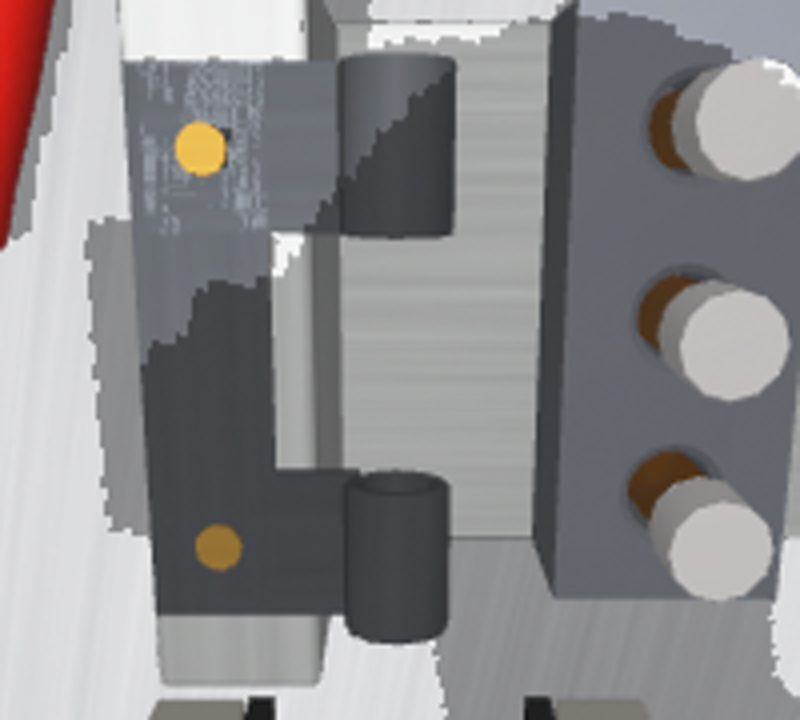

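```bash
cat > rf2.py <<'E'
from fit import *
w=camof('wrist','w10');w2=camof('wrist','w2')
f=lambda a,b:(220+a/4,60+b/4); g=lambda a,b:(190+a/4,90+b/4)
I=[(w,L,*f(*m)) for L,m in [((0,62,55),(553,598)),((-50,62,55),(776,600)),((79,62,105),(163,685)),((49,62,105),(318,685)),((-75+75,-62,55),(578,2))]]
J=[(w2,L,*g(*m)) for L,m in [((-25,38,55),(576,343)),((0,62,55),(490,423)),((-50,62,55),(658,425)),((79,62,105),(180,474)),((49,62,105),(292,475)),((-75,62,8),(716,383))]]
th=np.linspace(0,2*np.pi,73)
def W(p,L):
    c,s=np.cos(p[2]),np.sin(p[2]);L=np.atleast_2d(L)/1000
    return np.c_[p[0]+c*L[:,0]-s*L[:,1],p[1]+s*L[:,0]+c*L[:,1],L[:,2]]
def circ(p,y): return (proj(w,W(p,np.c_[35+9*np.cos(th),0*th+y,114+9*np.sin(th)]))-[220,60])*4
# (y, side, measured u) silhouettes in crop px; ends
def K(p):
    r=[]
    for y,lo,hi in [(-46,338,456),(-20,341,454),(22,345.5,449.5),(46,349,447)]:
        u=circ(p,y)[:,0]; r+=[(u.min()-lo)/4,(u.max()-hi)/4]
    return np.array(r)
def V(p): # lengthwise: bottoms/tops
    a=circ(p,-20)[:,1].max()-237; b=circ(p,20)[:,1].min()-471; c=circ(p,46)[:,1].max()-643;d=circ(p,-46)[:,1].min()-53
    return np.array([a,b,c,d])/4
def res(p,it): return np.concatenate([proj(c,W(p,L))[0]-[u,v] for c,L,u,v in it])
for nm,fn in [('knuck',lambda p:np.r_[K(p),V(p)]),('corners10',lambda p:res(p,I)),('corners2',lambda p:res(p,J)),('all',lambda p:np.r_[K(p),V(p),res(p,I),res(p,J)])]:
    o=least_squares(fn,[.5643,-.0341,.195],loss='soft_l1');x=o.x
    b=W(x,[35,0,114])[0];print(nm,x[:2].round(4),np.degrees(x[2]).round(2),'bore',b.round(4),fn(x).round(1).tolist())
E
python3 rf2.py
```

```text
knuck [ 0.5643 -0.034 ] 11.44 bore [ 0.5986 -0.027   0.114 ] [-0.2, 0.2, -0.2, 0.1, -0.4, 0.5, -0.8, 0.7, 0.2, -0.6, 0.9, -0.3]
corners10 [ 0.5643 -0.034 ] 10.98 bore [ 0.5986 -0.0273  0.114 ] [-0.1, 0.0, 0.0, -0.1, -1.6, 0.6, 0.4, 0.9, 0.8, -2.2]
corners2 [ 0.5639 -0.0345] 10.97 bore [ 0.5983 -0.0279  0.114 ] [0.0, 0.2, -0.2, -0.4, -0.0, -0.2, -0.7, -0.0, 0.6, 0.2, 0.3, 0.2]
all [ 0.5643 -0.034 ] 11.23 bore [ 0.5987 -0.0272  0.114 ] [0.1, 0.4, -0.2, 0.2, -0.5, 0.3, -1.0, 0.4, -0.1, -0.8, 0.6, -0.7, 0.1, -0.0, 0.3, -0.4, -1.3, 1.0, 0.7, 1.1, 0.3, -2.2, -0.2, 0.5, -0.4, -0.1, -0.2, -0.1, -0.8, 0.7, 0.4, 0.8, 0.1, 0.2]
```

Rack bore at (0.5986,-0.0272), yaw 11.2°; three separate fits agree within 1 mm. Now to the cover.

```bash
python3 - <<'E'
from h import *
go(.49,-.275,.34,191.2)
E
```

```text
shift cm [ 15.47 -27.19  -0.88] twist 0.1 t 10.88
```

Call:
carry_out --pt "1.5 -2 -2" --pt "3 -5 -3" --pt "5 -9 -3" --pt "7 -12.5 -3" --pt "9 -16 -3" --pt "11 -19.5 -3" --pt "13 -23 -2" --pt "14.5 -26 -1" --pt "15.5 -27.2 -0.9" --pt "15.5 -27.2 -0.9" --pt "15.5 -27.2 -0.9" --pt "15.5 -27.2 -0.9" --twist '[0,0,0,0,0,0,0,0,0,0,0,0]' --fingers 0

```text
clock: 11.88
tool_pos: [0.4897, -0.275, 0.3414]
orientation: [179.9, 0.1, -168.7]
force: [0.0, -0.3, 0.3]
opening: 0.044
```

```bash
python3 - <<'E'
from h import *
w=shot('wrist','w11');crop('pics/w11.png','pics/w11c.png',220,60,200,180,4)
o=np.load('pics/w11.npy',allow_pickle=True).item();print(o['tool_pos'],o['orientation'],o['qvel'].round(2))
E
```

```text
[ 0.48972315 -0.27499733  0.34136127] [ 1.79930360e+02  1.38456135e-01 -1.68718242e+02] [ 1.02  0.12 -0.08 -0.15 -0.01  0.1 ]
```

View pics/w11.png

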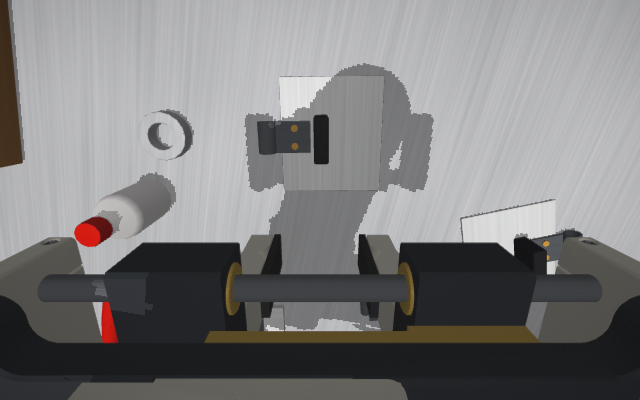

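View pics/w11c.png

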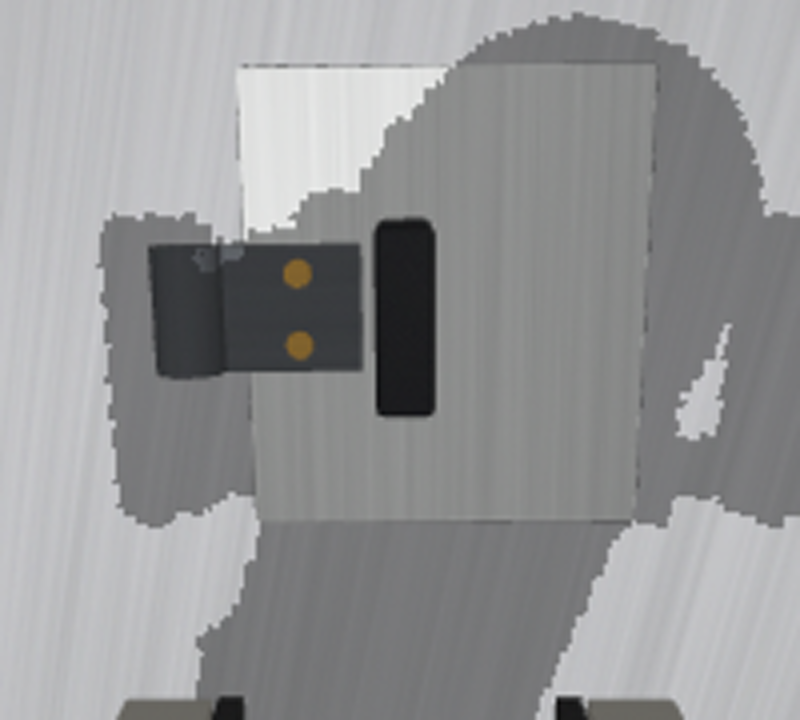

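```bash
python3 - <<'E'
from fit import *
w=camof('wrist','w11');f=lambda a,b:(220+a/4,60+b/4)
A=[((41,-58,4),238,66),((-62,-58,4),656,63),((-62,58,4),636,521),((41,58,4),260,522)]
B=[((7,-22,40),374,218),((-7,-22,40),434,218),((7,22,40),377,416),((-7,22,40),434,416)]
for S in (A,B,A+B):
    x,r=fit([(w,L,*f(a,b)) for L,a,b in S],[.5,-.32,.2]);print(x[:2].round(4),np.degrees(x[2]).round(2),r.round(1).tolist())
th=np.linspace(0,2*np.pi,73);c,s=np.cos(x[2]),np.sin(x[2])
for y in(-16,16):
    L=np.c_[55+9*np.cos(th),0*th+y,9+9*np.sin(th)]/1000
    q=(proj(w,np.c_[x[0]+c*L[:,0]-s*L[:,1],x[1]+s*L[:,0]+c*L[:,1],L[:,2]])-[220,60])*4;print(q.min(0),q.max(0))
go(x[0],x[1],.30,180+np.degrees(x[2]))
go(x[0],x[1],.1593+.026,180+np.degrees(x[2]))
E
```

```text
[ 0.4975 -0.3204] 11.87 [[-0.5, -0.0], [1.2, -0.4], [0.3, 0.1], [-0.8, 0.6]]
[ 0.4983 -0.3213] 11.83 [[-0.3, 0.5], [0.4, 0.3], [-0.4, -0.4], [0.3, -0.5]]
[ 0.498  -0.3209] 11.84 [[-0.9, -0.7], [0.8, -0.9], [-0.1, -0.4], [-1.2, 0.1], [-0.1, 1.0], [0.6, 0.9], [-0.2, 0.1], [0.6, -0.0]]
[147.06471327 241.01914253] [220.30879154 245.44456059]
[155.85262517 365.81495051] [226.79065085 377.11371752]
shift cm [ 0.13 -4.7   4.12] twist -0.51 t 11.93
shift cm [ 0.16 -4.72 15.59] twist -0.51 t 11.93
```

The cover is at (0.498,-0.321), yaw 11.8°; plate fit and grip fit agree within 1.2 mm. Moving over it, then down, keeping the tips above the leaf.

Call:
carry_out --pt "0.1 -2 0" --pt "0.15 -4 1" --pt "0.15 -4.7 3" --pt "0.15 -4.7 6" --pt "0.15 -4.7 8" --pt "0.15 -4.7 9" --pt "0.15 -4.7 9" --pt "0.15 -4.7 9" --twist '[-0.5,-0.5,-0.5,-0.5,-0.5,-0.5,-0.5,-0.5]'

```text
clock: 12.6
tool_pos: [0.4987, -0.3203, 0.2517]
orientation: [179.9, 0.1, -168.1]
force: [-0.1, 0.0, 0.3]
opening: 0.044
```

```bash
python3 - <<'E'
from h import *
w=shot('wrist','w12');go(.498,-.321,.1913,191.8)
E
```

```text
shift cm [ 0.12 -0.03  6.12] twist 0.12 t 12.65
```

View pics/w12.png

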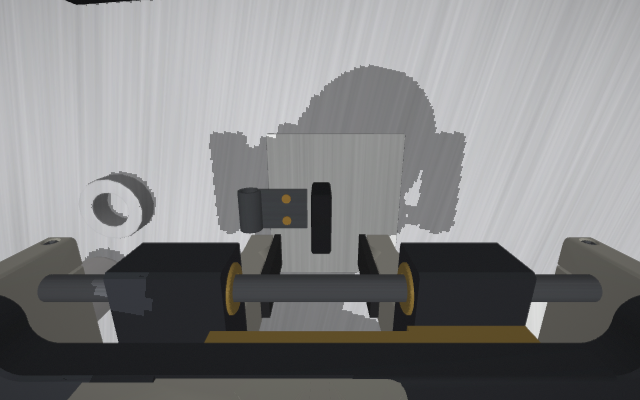

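```bash
python3 - <<'E'
from h import *
w=camof('wrist','w11');s=cam('scene')
a=at(w,90,232,.1);b=at(s,307,306,.1);print(a,b)
R=Ro.from_euler('z',191.8,degrees=True).as_matrix()
for p in(a,b):
  d=p[:2]-[.498,-.321];t=np.radians(11.8);print('jaw',d@[np.cos(t),np.sin(t)],'side',d@[-np.sin(t),np.cos(t)])
E
```

```text
[ 0.6647102 -0.221615   0.1      ] [ 0.67133484 -0.22214609  0.1       ]
jaw 0.18351102282962783 side 0.06319315531117704
jaw 0.18988705243144416 side 0.061318581898472634
```

The oiler is 185 mm away, clear of the 193 mm body. Descending.

Call:
carry_out --pt "0.1 0 1.5" --pt "0.1 0 3" --pt "0.1 0 4.3" --pt "0.1 0 5.3" --pt "0.1 0 5.8" --pt "0.1 0 6.1" --pt "0.1 0 6.1" --pt "0.1 0 6.1" --twist '[0.1,0.1,0.1,0.1,0.1,0.1,0.1,0.1]'

```text
clock: 13.32
tool_pos: [0.4985, -0.3207, 0.1922]
orientation: [-180.0, 0.2, -168.2]
force: [-0.2, 0.3, 0.0]
opening: 0.0436
```

```bash
python3 - <<'E'
from h import *
w=shot('wrist','w13');go(.498,-.321,.1913,191.8)
shot('side','s13');crop('pics/s13.png','pics/s13c.png',310,110,100,90,6)
E
```

```text
shift cm [ 0.05 -0.01  0.1 ] twist 0.02 t 13.37
```

View pics/w13.png

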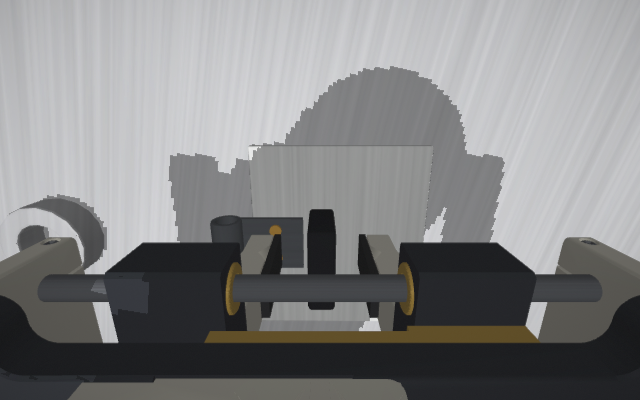

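View pics/s13c.png

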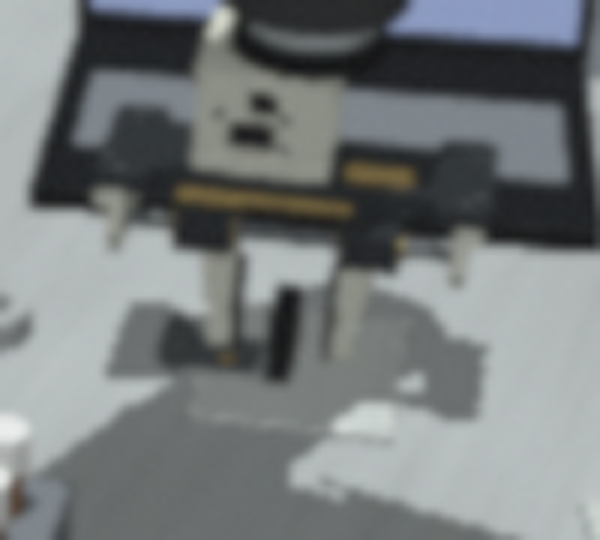

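The grip is midway between the pads (281 | 321 | 360) and nothing touches. Closing.

Call:
carry_out --pt "0 0 0" --pt "0 0 0" --pt "0 0 0" --pt "0 0 0" --pt "0 0 0" --pt "0 0 0" --pt "0 0 0" --pt "0 0 0" --twist '[0,0,0,0,0,0,0,0]' --fingers -1

```text
clock: 14.08
tool_pos: [0.4983, -0.3208, 0.1924]
orientation: [-180.0, 0.2, -168.2]
force: [-0.5, -0.8, 2.1]
opening: 0.0135
```

Call:
carry_out --pt "0 0 -0.5" --pt "0 0 -1.2" --pt "0 0 -2.2" --pt "0 0 -3.5" --pt "0 0 -5" --pt "0 0 -6" --pt "0 0 -6.5" --pt "0 0 -6.5" --pt "0 0 -6.5" --twist '[0,0,0,0,0,0,0,0,0]'

```text
clock: 14.83
tool_pos: [0.4979, -0.3207, 0.2574]
orientation: [-180.0, 0.3, -168.2]
force: [0.1, -0.2, -2.0]
opening: 0.0141
```

```bash
python3 - <<'E'
from h import *
w=shot('wrist','w14');crop('pics/w14.png','pics/w14c.png',180,140,280,130,2.8)
o=ctrl.get_obs();print(o['force'],o['moment'],o['tool_pos'],o['orientation'])
E
```

```text
[-0.68924516  0.73122246 -2.43376374] [-0.00852021  0.14829403  0.08863066] [ 0.49773284 -0.3206643   0.25690733] [ 179.99623179    0.21938223 -168.18671835]
```

View pics/w14.png

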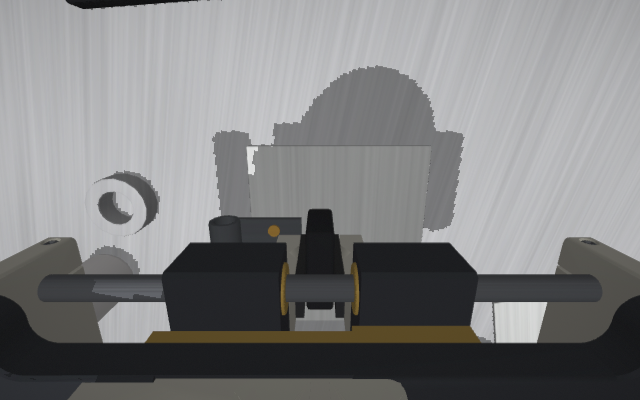

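```bash
python3 - <<'E'
from h import *
crop('pics/w14.png','pics/a.png',195,130,130,120,6);crop('pics/w14.png','pics/b.png',310,130,130,120,6)
E
```

```text
(no output)
```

View pics/a.png

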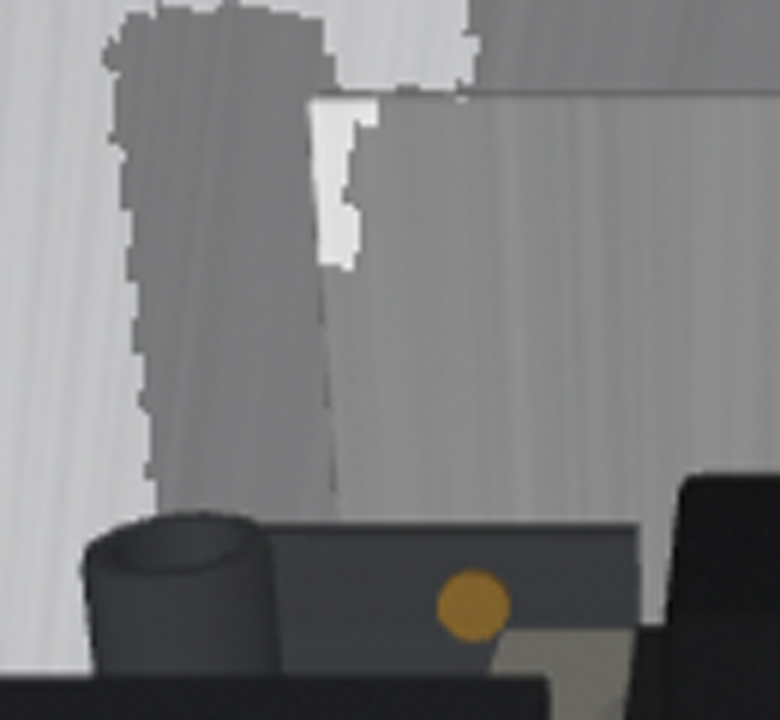

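View pics/b.png

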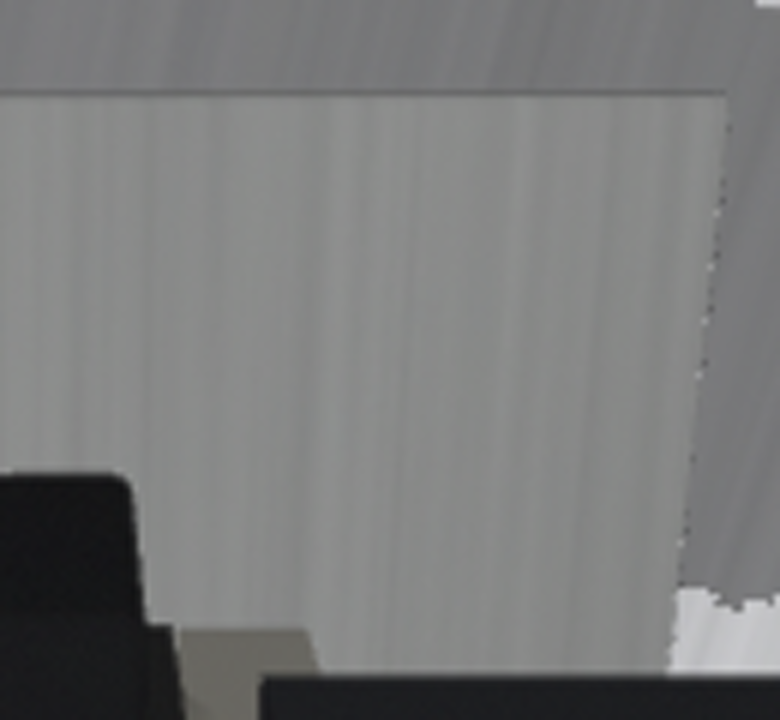

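```bash
cat > hand.py <<'E'
from h import *
from scipy.optimize import least_squares
p=ctrl.camera_params('wrist');f0=200/np.tan(np.radians(p['fovy']/2));T=np.array(p['T_tool_cam'])
C=(f0,p['cx'],p['cy'],T[:3,:3],T[:3,3])   # tool frame as world
N=np.diag([-1.,1,-1])
def TC(q,L): return (Ro.from_rotvec(q[:3]).as_matrix()@N@(np.atleast_2d(L)/1000).T).T+q[3:]/1
pts=[((41,-58,4),246.7,146),((-62,-58,4),431,146),((7,-22,40),308.3,209.2),((-7,-22,40),331.7,209.2),((55,-16,9),225,220.8)]
lines=[((41,-58,4),(41,58,4),251.7,216.7),((-62,-58,4),(-62,58,4),421.3,242.5)]
def r(q):
    o=[(proj(C,TC(q,L))[0]-[u,v]) for L,u,v in pts]
    o=list(np.ravel(o))
    for a,b,u,v in lines:
        A,B=proj(C,TC(q,[a,b])); o.append(A[0]+(B[0]-A[0])*(v-A[1])/(B[1]-A[1])-u)
    # weak priors
    return np.r_[o,q[:3]/0.05,(q[3]-0)/.003,(q[5]-.1913)/.003]
o=least_squares(r,[0,0,0,0,0,.1913])
q=o.x
if __name__=='__main__':
    print('rot deg(tool)',np.degrees(q[:3]).round(2),'t',(q[3:]*1000).round(1),o.fun.round(1))
    np.save('hand.npy',q)
E
python3 hand.py
```

```text
rot deg(tool) [-15.31   0.14  -0.21] t [  0.2   0.6 188.3] [ 3.3 -0.8 -5.2 -1.3 -3.1  2.2  3.2  2.1 -0.6 -3.3 -1.   3.5 -5.3  0.
 -0.1  0.1 -1. ]
```

```bash
python3 - <<'E'
from hand import *
for y in(0,):
  q=np.array([0,0,0,0,y,.1923])
  for L,u,v in pts: print(L,proj(C,TC(q,L))[0].round(1),u,v)
w=camof('wrist','w13');x,y,t=.498,-.3209,np.radians(11.84)
for L,u,v in pts:
  L=np.array(L)/1000;print(proj(w,[x+np.cos(t)*L[0]-np.sin(t)*L[1],y+np.sin(t)*L[0]+np.cos(t)*L[1],L[2]]).round(1))
E
```

```text
(41, -58, 4) [245.2 144.8] 246.7 146
(-62, -58, 4) [432.9 145. ] 431 146
(7, -22, 40) [305.1 232. ] 308.3 209.2
(-7, -22, 40) [334.9 232.1] 331.7 209.2
(55, -16, 9) [224.  219.5] 225 220.8
[[247.6 144.8]]
[[435.5 145.1]]
[[307.6 232.1]]
[[337.3 232.2]]
[[226.3 219.5]]
```

```bash
sed -i 's/-22,40)/-22,4)/g' hand.py; python3 hand.py
```

```text
rot deg(tool) [-1.78 -0.45 -0.  ] t [  0.2   1.5 192.9] [-0.1  0.7  0.1  0.7 -0.  -0.9  0.3 -0.9 -0.   0.2 -0.7  0.4 -0.6 -0.2
 -0.   0.1  0.5]
```

The cover hangs level in the hand: model projections agree within about 1–2 px (estimated tilt under 2°) and the load is about 2.2 N. Lifting, then carrying it over the rack.

```bash
python3 - <<'E'
from h import *
go(.4977,-.3207,.38,191.8)
go(.5446,-.038,.38,191.25)
E
```

```text
shift cm [ -0.04  -0.   -12.31] twist 0.01 t 14.88
shift cm [-10.42  26.71 -12.27] twist 0.56 t 14.88
```

Call:
carry_out --pt "0 0 -1.5" --pt "0 0 -3.5" --pt "0 0 -6" --pt "0 0 -8.5" --pt "0 0 -10.5" --pt "0 0 -12" --pt "0 0 -12.3" --pt "0 0 -12.3" --twist '[0,0,0,0,0,0,0,0]'

```text
clock: 15.55
tool_pos: [0.4973, -0.3208, 0.3799]
orientation: [-180.0, 0.3, -168.2]
force: [-0.5, -1.0, -2.6]
opening: 0.014
```

Call:
carry_out --pt "-0.4 1 0" --pt "-1.2 3 0" --pt "-2.3 6 0" --pt "-3.5 9 0" --pt "-4.7 12 0" --pt "-6 15 0" --pt "-7.2 18 0" --pt "-8.4 21 0" --pt "-9.4 24 0" --pt "-10 26 0" --pt "-10.4 26.7 0" --pt "-10.4 26.7 0" --twist '[0,0,0,0,0,0,0,0.2,0.4,0.6,0.6,0.6]'

```text
clock: 16.55
tool_pos: [0.5445, -0.0362, 0.3788]
orientation: [180.0, 0.1, -168.6]
force: [0.7, 0.3, -1.1]
opening: 0.0141
```

```bash
python3 - <<'E'
from h import *
go(.5446,-.038,.2974,191.25)
w=shot('wrist','w15');shot('scene','sc15');crop('pics/sc15.png','pics/sc15c.png',260,110,180,180,4)
go(.5446,-.038,.2974,191.25);print(ctrl.get_obs()['force'])
E
```

```text
shift cm [ 0.05 -0.18  8.14] twist 0.1 t 16.55
shift cm [-0.02 -0.    8.18] twist 0.0 t 16.65
[ 0.11827796  0.15092537 -2.46797112]
```

View pics/w15.png

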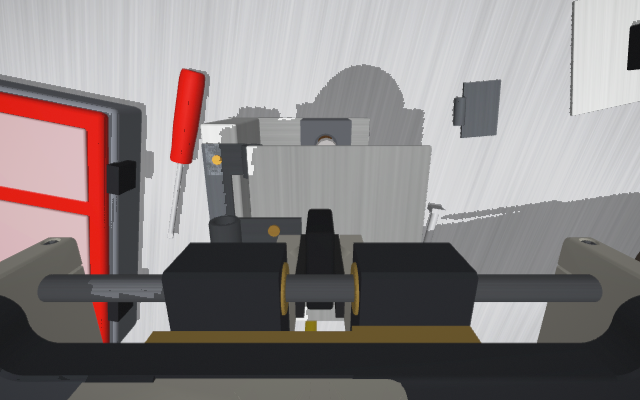

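View pics/sc15c.png

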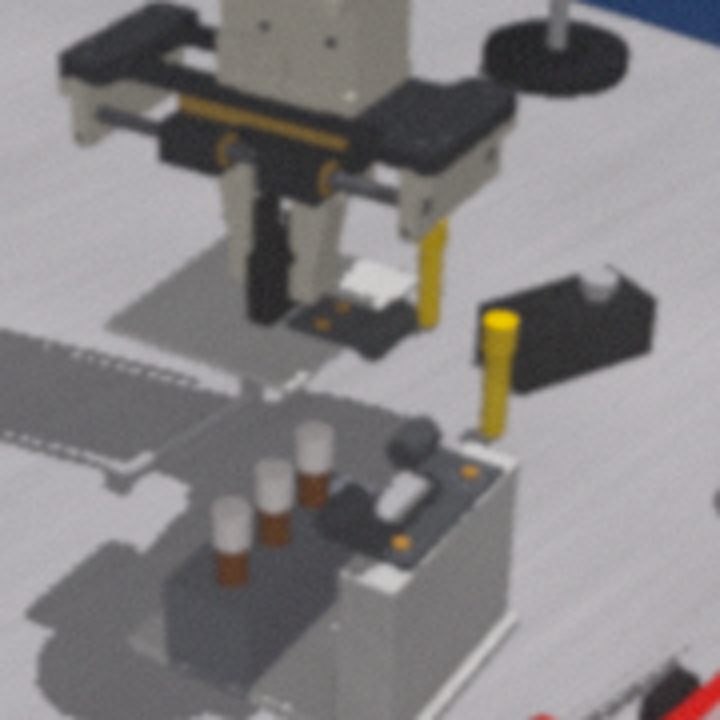

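The level cover hangs above the rack, all three tubes upright (scene crop caps at (230,515), (273,480), (314,440)). Lowering to just above the knuckles and checking.

Call:
carry_out --pt "0 0 1" --pt "0 0 2.2" --pt "0 0 3.5" --pt "0 0 4.6" --pt "0 0 5.3" --pt "0 0 5.7" --pt "0 0 5.7" --pt "0 0 5.7" --twist '[0,0,0,0,0,0,0,0]'

```text
clock: 17.32
tool_pos: [0.5445, -0.0382, 0.3222]
orientation: [-180.0, 0.1, -168.8]
force: [0.8, 0.4, -1.3]
opening: 0.0141
```

```bash
python3 - <<'E'
from h import *
w=shot('wrist','w16');crop('pics/w16.png','pics/w16c.png',180,90,150,170,4)
shot('scene','sc16');crop('pics/sc16.png','pics/sc16c.png',290,160,120,110,6)
shot('side','s16');crop('pics/s16.png','pics/s16c.png',230,130,120,100,6)
go(.5446,-.038,.2974,191.25);print(ctrl.get_obs()['force'])
E
```

```text
shift cm [ 0.01 -0.    2.54] twist 0.01 t 17.47
[ 0.70405987 -0.65074781 -2.29248512]
```

View pics/w16c.png

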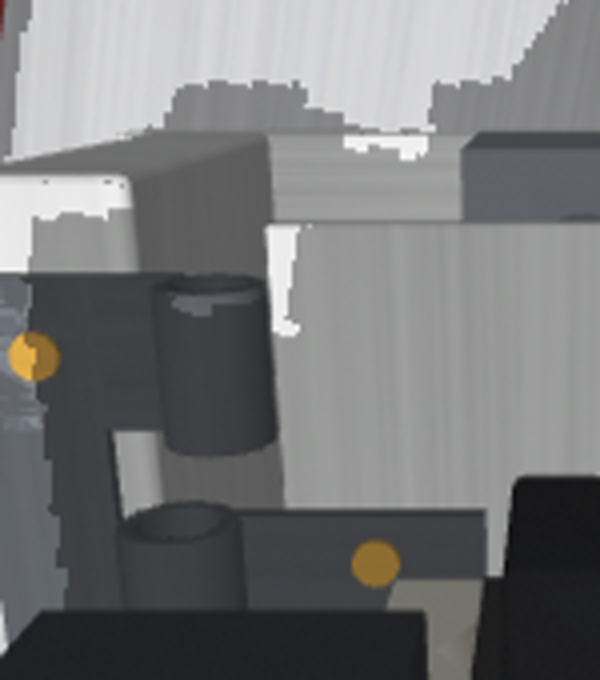

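View pics/sc16c.png

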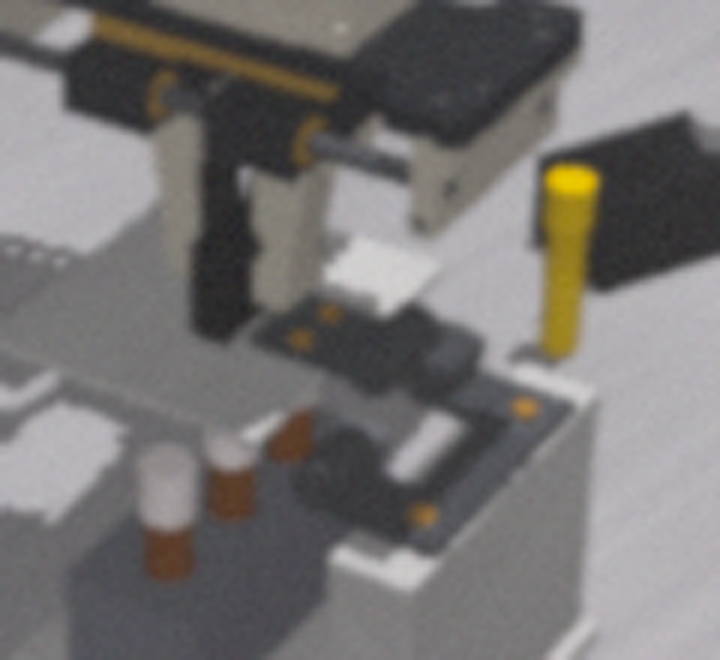

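View pics/s16c.png

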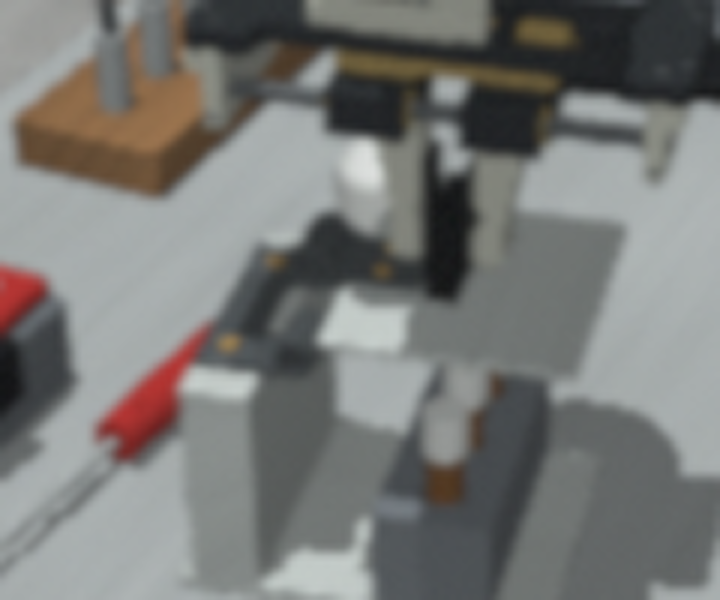

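```bash
python3 - <<'E'
from h import *
w=camof('wrist','w16')
th=np.linspace(0,2*np.pi,73);t=np.radians(11.25);c,s=np.cos(t),np.sin(t)
def e(b,y):
    L=np.c_[9*np.cos(th),0*th+y,9*np.sin(th)]/1000
    q=(proj(w,np.c_[b[0]+c*L[:,0]-s*L[:,1],b[1]+s*L[:,0]+c*L[:,1],b[2]+L[:,2]])-[180,90])*4;print(y,q.min(0).round(),q.max(0).round())
b=(.5986,-.0272,.114);e(b,-46);e(b,-20)
o=np.load('pics/w16.npy',allow_pickle=True).item();p=o['tool_pos'];e((p[0]+.055*c,p[1]+.055*s,p[2]-.1924+.009),-16)
E
```

```text
-46 [148. 271.] [268. 292.]
-20 [164. 424.] [279. 458.]
-16 [113. 496.] [244. 542.]
```

Predicted and seen knuckle outlines agree within about 1.5 px. Lowering in.

Call:
carry_out --pt "0 0 0.4" --pt "0 0 0.8" --pt "0 0 1.2" --pt "0 0 1.6" --pt "0 0 1.9" --pt "0 0 2.2" --pt "0 0 2.4" --pt "0 0 2.5" --pt "0 0 2.5" --pt "0 0 2.5" --twist '[0,0,0,0,0,0,0,0,0,0]'

```text
clock: 18.3
tool_pos: [0.5448, -0.038, 0.2979]
orientation: [-180.0, 0.2, -168.7]
force: [-0.4, -0.1, -2.1]
opening: 0.0141
```

```bash
python3 - <<'E'
from h import *
w=shot('wrist','w17');crop('pics/w17.png','pics/w17c.png',180,90,150,170,4)
shot('scene','sc17');crop('pics/sc17.png','pics/sc17c.png',290,160,120,110,6)
shot('side','s17');crop('pics/s17.png','pics/s17c.png',230,130,120,100,6)
go(.5446,-.038,.2974,191.25);o=ctrl.get_obs();print(o['force'],o['moment'],o['tool_pos'],o['orientation'])
th=np.linspace(0,2*np.pi,73);t=np.radians(11.25);c,s=np.cos(t),np.sin(t)
def e(b,y):
    L=np.c_[9*np.cos(th),0*th+y,9*np.sin(th)]/1000
    q=(proj(w,np.c_[b[0]+c*L[:,0]-s*L[:,1],b[1]+s*L[:,0]+c*L[:,1],b[2]+L[:,2]])-[180,90])*4;print(y,q.min(0).round(),q.max(0).round())
b=(.5986,-.0272,.114);e(b,-46);e(b,-20)
o=np.load('pics/w17.npy',allow_pickle=True).item();p=o['tool_pos'];e((p[0]+.055*c,p[1]+.055*s,p[2]-.1924+.009),-16)
E
```

```text
shift cm [ 0.02 -0.    0.06] twist 0.01 t 18.45
[-0.16228153  0.01786175 -2.27563347] [-0.01381616  0.11112338  0.03719773] [ 0.54480172 -0.03794873  0.29804598] [-179.98981666    0.23265303 -168.73910337]
-46 [ 94. 299.] [232. 326.]
-20 [114. 470.] [246. 514.]
-16 [115. 496.] [246. 542.]
```

View pics/w17c.png

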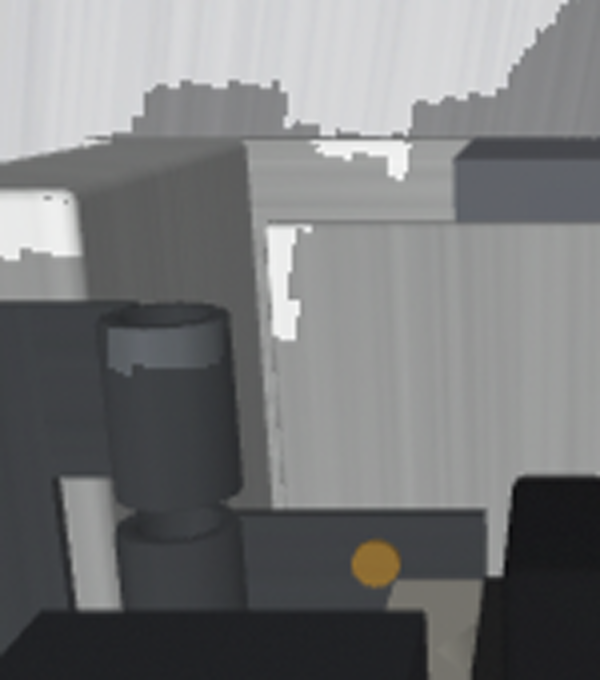

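View pics/sc17c.png

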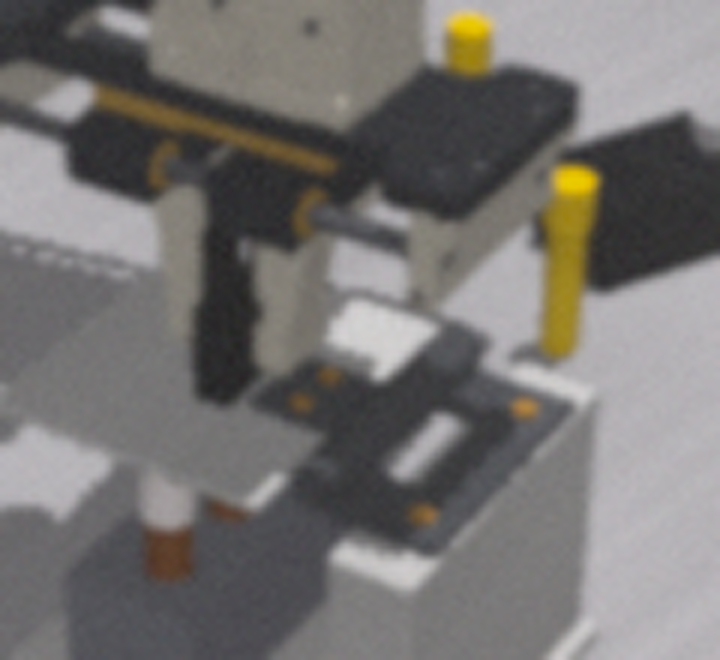

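View pics/s17c.png

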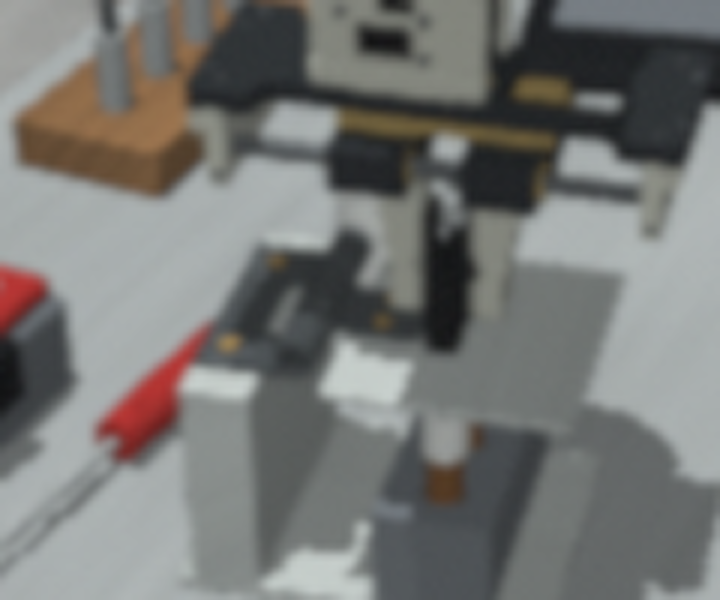

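```bash
python3 - <<'E'
from h import *
crop('pics/w17.png','pics/w17d.png',198,155,60,92,8)
im=cv2.imread('pics/w17d.png');im=cv2.convertScaleAbs(im,alpha=2.0,beta=-20)[:590];cv2.imwrite('pics/w17d.png',im)
E
```

```text
(no output)
```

View pics/w17d.png

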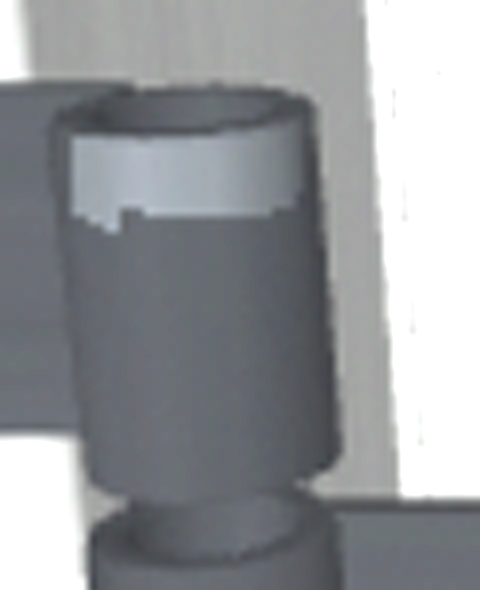

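```bash
python3 - <<'E'
from h import *
t=np.radians(11.25);c,s=np.cos(t),np.sin(t)
W=lambda o,z,L:[o[0]+c*L[0]-s*L[1],o[1]+s*L[0]+c*L[1],z+L[2]]
m=lambda x:np.array(x)/1000
S,D=cam('scene'),cam('side')
cov=(.5448,-.038);r=(.5643,-.034)
for C,off,nm in((S,(290,160),'scene'),(D,(230,130),'side')):
    for k,o,z,Ls in(('cov',cov,.1056,[(41,-58,0),(41,-58,4),(41,58,4),(-62,58,0),(-62,58,4),(7,-22,4),(-7,22,4)]),('rack',r,0,[(79,62,105),(49,62,105),(79,-62,105),(49,-62,105),(0,-62,55),(-50,-62,55),(0,62,55),(-50,62,55)])):
        for L in Ls: print(nm,k,L,((proj(C,W(o,z,m(L)))[0]-off)*6).round())
crop('pics/sc17.png','pics/e.png',310,200,60,60,10);crop('pics/s17.png','pics/f.png',255,170,80,60,9)
E
```

```text
scene cov (41, -58, 0) [252. 512.]
scene cov (41, -58, 4) [252. 501.]
scene cov (41, 58, 4) [439. 322.]
scene cov (-62, 58, 0) [183. 242.]
scene cov (-62, 58, 4) [183. 233.]
scene cov (7, -22, 4) [223. 408.]
scene cov (-7, 22, 4) [260. 329.]
scene rack (79, 62, 105) [600. 382.]
scene rack (49, 62, 105) [518. 354.]
scene rack (79, -62, 105) [409. 586.]
scene rack (49, -62, 105) [323. 551.]
scene rack (0, -62, 55) [189. 621.]
scene rack (-50, -62, 55) [ 62. 567.]
scene rack (0, 62, 55) [386. 428.]
scene rack (-50, 62, 55) [265. 383.]
side cov (41, -58, 0) [392. 249.]
side cov (41, -58, 4) [391. 242.]
side cov (41, 58, 4) [318. 392.]
side cov (-62, 58, 0) [573. 435.]
side cov (-62, 58, 4) [573. 427.]
side cov (7, -22, 4) [448. 296.]
side cov (-7, 22, 4) [457. 358.]
side rack (79, 62, 105) [175. 387.]
side rack (49, 62, 105) [248. 398.]
side rack (79, -62, 105) [266. 230.]
side rack (49, -62, 105) [332. 238.]
side rack (0, -62, 55) [441. 347.]
side rack (-50, -62, 55) [550. 362.]
side rack (0, 62, 55) [369. 514.]
side rack (-50, 62, 55) [490. 532.]
```

View pics/e.png

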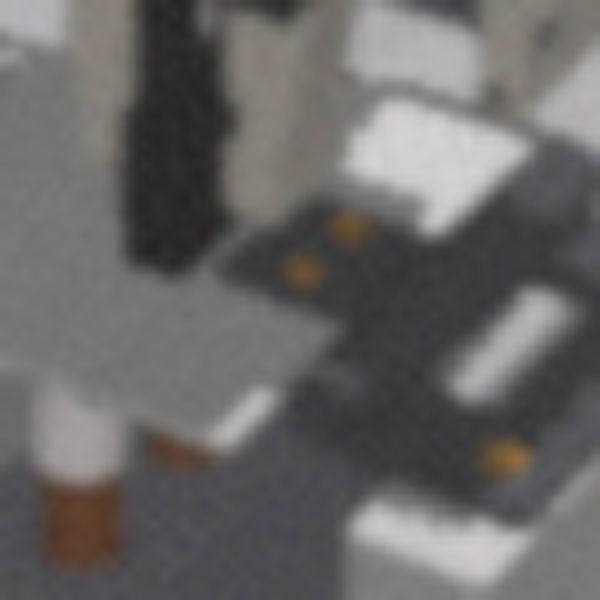

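View pics/f.png

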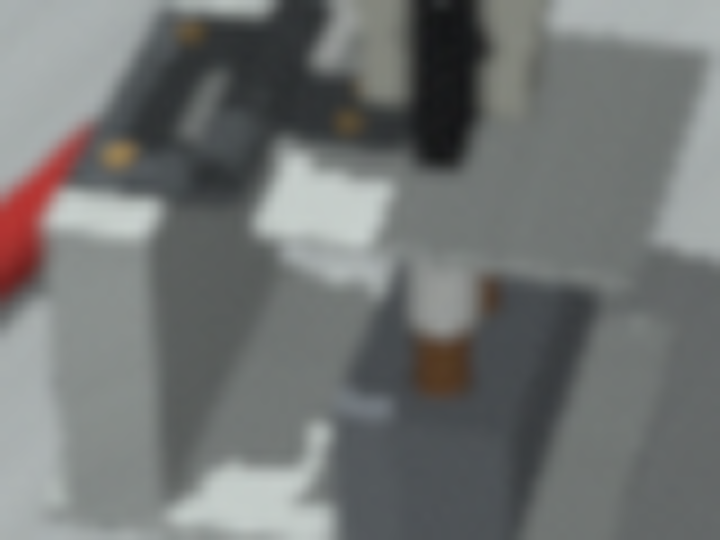

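All views agree within about 1 mm: scene near corner (331.5,244.8) against predicted (332,245.3), and the knuckle silhouettes share the centre line at wrist u≈224.6. A last 0.5 mm trim and settle.

Call:
carry_out --pt "0 0 0.05" --pt "0 0 0.05" --pt "0 0 0.05" --pt "0 0 0.05" --pt "0 0 0.05" --pt "0 0 0.05" --twist '[0,0,0,0,0,0]'

```text
clock: 18.95
tool_pos: [0.5448, -0.038, 0.2975]
orientation: [-180.0, 0.2, -168.7]
force: [-0.9, -0.8, -1.4]
opening: 0.0136
```

```bash
python3 - <<'E'
from h import *
w=shot('wrist','w18');shot('scene','sc18')
a=cv2.absdiff(cv2.imread('pics/w17.png'),cv2.imread('pics/w18.png'));print(a.mean())
o=ctrl.get_obs();print(o['clock'],o['force'],o['moment'],o['tool_pos'],o['orientation'],o['qvel'].round(2),o['opening'])
E
```

```text
0.7664895833333333
19.05 [ 0.13466564  0.16557611 -2.3521539 ] [ 0.04216838  0.12104156 -0.01049815] [ 0.54480975 -0.03794501  0.29754091] [-179.99022778    0.23303992 -168.73999056] [ 0.03  0.01 -0.02 -0.02  0.05  0.  ] 0.01386142023700736
```

View pics/sc18.png

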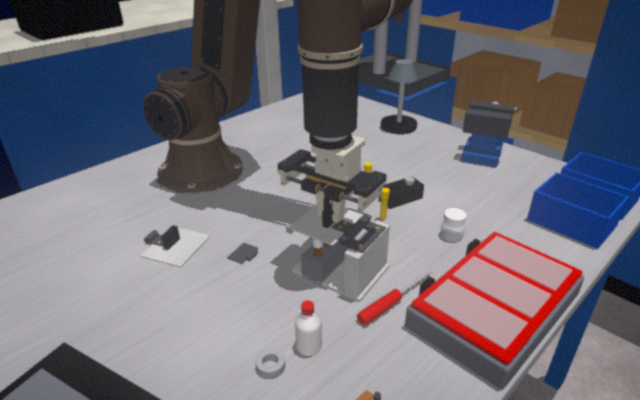

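The cover is held over the rack at (325,225). The vertical load of 2.35 N is still the cover's full weight, so it hangs free. The other things are in place, and the arm is still. Handing in.

```bash
python3 - <<'E'
from plant import ctrl
print(ctrl.close_job())
E
```

```text
the job is handed in; nothing more can be done
None
```

I put the amber sample tube in the empty rack hole and let it go. Then I brought the cover (the one farthest to the robot's right) over the tubes, with its knuckle between the rack's two. I handed the job in at about 19 s, still holding the cover; no verdict was reported.

**Last checks:**
- **Tube:** its cap stood level with the two stock tubes and looked upright in the side view after release.
- **Hinge line:** the wrist view showed the knuckles on one centre line. Position came out within about 1 mm across and in height by arm pose and camera. Yaw was within about 0.3°.
- **Cover level:** the wrist-camera fit gave a tilt of about 1.8°, which I took as mostly measuring noise; the limit is about 5°.
- **Hanging free:** the wrist force was a steady 2.35 N, about the cover's own weight, so nothing was bearing on the rack or tubes.
- **Surroundings:** the other bench items in view looked unmoved in the last scene picture. The pin was hidden behind the gripper there.

**Small disagreements:** the camera fits differed by 1–2 px. The apparent knuckle widths were too coarse to confirm the height on their own, so I relied on the arm pose and the plate corners in the scene and side views.

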